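# Clamp a square bar in its stand with a U-bolt

## Robot

A 6-joint arm with a two-finger parallel gripper is mounted at the origin on a cart in front of the work surface, level with it; the furniture and walls round the work are solid. World frame = base frame: x ahead of the robot, y to its left, z up, the work surface at z = 0. Lengths are in m, angles in rad, forces in N, time in s.
With the tool pointing down it reaches from about 0.35 to 0.775 m from the base axis. Payload 7.3 kg.
Tool frame: the origin (TCP) lies at the very end of the fingers, on their centre line; the grasp point (between the pads) lies 19 mm behind it; z points along the fingers, x is the direction in which the jaws open and shut, and the axes are right-handed (so a half turn about z gives the same grasp; the last joint's range is limited). The gripper opens to 92 mm and grips with 3 to 60 N. Pads are 19 mm wide; open, the fingers measure 130 mm over their backs; the gripper's body (75 mm by 190 mm) begins 47 mm behind the grasp point.
Start: joints at [-1.267, 0.342, 1.524, -0, 1.275, -0.146], TCP at [0.228, -0.473, 0.189] pointing down, gripper open.
Joint ranges: [-2.53, 2.53], [-0.77, 2.02], [0.04, 2.7], [-1, 4.14], [0.28, 2.66], [-3.11, 3.11]. Speed limits (rad/s): [2.57, 2.57, 3.14, 3.14, 3.14, 3.14].

## Interface

Orientations are given as [roll, pitch, yaw] about the fixed x, y, z axes, in that order (R = Rz(yaw) Ry(pitch) Rx(roll)).
In Python, from cell import robot, read_camera, nets gives the robot as it stands. The module is installed in compiled form; this text tells all that it offers.
- The arm moves only by the tool carry_out, never from a script. Its arguments are lists of equal length, an entry for each row: "translation": the shift along the tool's x, y, z in m, a list of three; "turn": the turn, a rotation vector about the tool's x, y, z in rad, a list of three; "gripper": the gripper's target within -1 to 1 (shut at 1, half-way at 0, fully open at -1). A call has 1 to 10 rows; each row shifts and turns the commanded pose from where the row before left it, along the tool's axes as they then stand; what a row does not reach is not made up. A row lasts 1/10 s, in which the tool goes at most 50 mm and 8.59 degrees, less where a joint would pass 70% of its speed; a pose out of reach is approached as far as the arm can. A call with a gripper value outside its range is refused whole. The fingers move at their own pace and stop on an object; "squeeze" is the grip in N (left out, the last holds). Time passes only in rows, so rows that do not move let the fingers close. It gives the time, the measured TCP pose, the force and the opening at its end, in the units of the state.
- robot.observe(): the state, without advancing time (a new reading comes with each control period).
- read_camera(name): name is "scene" or "top"; returns a dict with "img" (420x560x3 uint8, red, green, blue), "fx", "fy", "cx", "cy" (pixels), "world_from_camera" (4x4, takes a point from camera to world coordinates). Camera axes: x right, y down, z forward; pixel columns grow to the right and rows downward; lengths in m; the calibration is good to about 2 mm. A picture is of the moment at which its call begins. There is no depth.
- robot.hand_in(): hands the job in, once; it reports no verdict.
Trained networks look in a picture, given as the dict that the camera call returned (one of the last four; its "shot" number tells which), for a name from the list of things; names that differ only in an ending like _2 or _b are one class to them, and where a whole thing is asked for, a point or a joint stands for the part that bears it (a point fixed in the world has none). Each returns a list of dicts, best first, with "score" (0 to 1); they miss things now and then, are a little off and sometimes report something else, mostly with a low value. They report only what shows in the picture. A call takes as long as a camera call.
- nets.regions_of(picture, name): "region" (420x560 bool, what is visible of it) and "pixel" ([column, row] in pixels, amid what is visible of it).
- nets.tip_of(picture, name): "pixel" ([column, row] in pixels: a listed point, or the origin of a listed thing).
The state is a dict: "time": time; "qpos": joint angles; "qvel": joint speeds; "joint_efforts": joint torques, N m; "tool_pos": TCP position; "tool_rot": TCP orientation; "contact_force": force on the tool from outside, world axes, zero at the start; "torque": the same for the moment, N m; "opening": finger opening in m.
Only numpy, scipy, OpenCV 4.12 (cv2) and the standard library are available. Lean on these libraries where they do the work, as an engineer would, in place of code of your own. Each camera call takes 0.05 s, during which the arm holds its last target. There are 200 camera calls.

## Task

Get the square steel bar clamped in the grey stand: lay it in the notches of the two rests and slide it along them until its end touches the stop plate, then let go of it. Then take the U-bolt that fits the stand - the narrower of the two standing in the wooden rack - pass its legs down either side of the bar and through both rubber-bushed holes of the bridge plate, which stands wherever it was last set along its slots, and push it fully home against the grip of the bushes until its bow bears firmly on the bar. Feel your way in and press with care, well short of 40 N, so that neither bar nor stand is bruised by the U-bolt; the bar must stay against its stop.

Things in the scene. Friction and masses are not known exactly. Their poses are not given: they have to be found in the camera images.
- bar: the loose square steel bar, dark, 17 x 17 mm in section and 250 mm long, 0.55 kg give or take a fifth, lying on the bench to the robot's right. Origin: centre of its underside; its y axis runs along its length, z up. Both ends are alike
- bar_center (a point): the middle of that bar, 8.5 mm above its underside, midway along it; axes as the bar's
- stand: grey steel stand bolted to the bench: foot plate 110 x 200 x 8 mm; along its y axis two upright notched rests 10 mm thick (at y = -52 and +52 mm, 94 mm free between them), between them the bridge plate (76 mm in x, 50 in y, 10 thick, top 52 mm above the bench), and a stop plate at the +y end. Origin: on the bench midway between the rests; x across the bar, y along it, z up
- notch (a point): middle of the notch floor of the rest far from the stop (y = -52 mm), 64 mm above the bench; the other rest is alike at y = +52 mm. Notches are 21 mm wide, flared at the top, open upwards; the rests end about 80 mm above the bench
- stop_face (a point): point on the stop plate's face, 105 mm from the stand's origin towards its +y, at the seated bar's mid-height (72.5 mm); the bar's end touches here. The plate is 44 mm wide and reaches 84 mm above the bench
- bar_seat (a point): where the middle of the bar (bar_center's point, 72.5 mm above the bench) belongs when it lies in the notches with its end against the stop plate: 20 mm from the stand's origin towards -y, away from the stop; axes as the stand's
- hole_a (a point): where the mouth of one hole (the one towards the stand's -x, 52 mm above the bench) lies when the bridge plate is at the end of its slots away from the stop. Two screws in slots hold the plate; it was left 3 to 21 mm from that end, towards the stop (stand's +y), both holes alike, and no listed point shows how far: find them by eye or feel. It takes about 18 N sideways to shift
- hole_b (a point): the same for the other hole, 32 mm from the first towards the stand's +x. The holes are 10 mm wide, through the 10 mm plate; some 5 mm down, sprung flanks of a rubber bush grip each leg from both sides (along y): pushing both legs in takes some 5 to 15 N in all, and the U-bolt stays where it is left
- bow_seat (a point): point on the top face of the seated bar, 81 mm above the bench, midway between hole_a and hole_b: the underside of the U-bolt's bow comes to bear at this height, 3 to 21 mm from here towards +y, as the bridge stands; axes as the stand's
- rack: pale wooden block, 86 x 130 x 42 mm, fixed on the bench to the robot's left, with two slots 64 mm long (along its x) and 9.5 mm wide, 56 mm apart, 32 mm deep. A U-bolt stands in each, legs down, its leg tips 10 mm above the bench, so loosely that it leans a little when touched. Origin: centre of its underside
- ubolt: the U-bolt that fits: square-bend, 8 mm round steel rod, 40 mm wide over its legs (32 mm between leg centres), 64 mm high, 80 g; in either slot. Origin: midway between the chamfered leg tips; x runs from leg to leg, z from the tips up to the straight bow. It can be gripped over the two legs (40 mm) or across the bow (8 mm)
- bow (a point): the middle of the underside of that U-bolt's bow, 56 mm above the leg tips; axes as the U-bolt's
- ubolt_wide: the other U-bolt, of the same rod and height but 54 mm wide over its legs (46 mm between centres): it does not fit this stand and is not needed. Origin and axes as for the first

How it is judged:
By the outcome, as a careful person would: the job done as asked, in the order asked, and still so for the second after the job is handed in, with the robot touching nothing.
It also fails if it takes over 67 s, if anything falls off the work surface, if the arm or the gripper's body presses on something with over 40 N, if the wrist force passes 120 N, or if a joint passes its speed limit or range.

## Working session

There is one attempt and no reset: what is moved stays moved. The work goes in short steps, Python scripts to look and compute and a tool call to move; the robot and the scene stay as the last step left them, time stands still between calls to the robot, and variables do not carry over. Pictures are saved under pics/ and viewed, about 8 in all and at most 12, crops included, and the job is handed in when it is done.

Besides the shell and the picture viewer there is one more tool, called after "Request:" as name(argument=value, ...) on one line, values as JSON. carry_out: Moves the arm, as the interface text tells. Its arguments: {"type":"object","properties":{"translation":{"type":"array","items":{"type":"array","items":{"type":"number"}}},"turn":{"type":"array","items":{"type":"array","items":{"type":"number"}}},"gripper":{"type":"array","items":{"type":"number"}},"squeeze":{"type":"number"}},"required":["translation","turn","gripper"]}

```bash
mkdir -p pics
cat > h.py <<'E'
import numpy as np, cv2
from cell import robot, read_camera, nets
def ray(c,p):
    T=np.array(c["world_from_camera"]); d=np.array([(p[0]-c["cx"])/c["fx"],(p[1]-c["cy"])/c["fy"],1.])
    return T[:3,3],T[:3,:3]@d
def at_z(c,p,z):
    o,d=ray(c,p); return o+d*(z-o[2])/d[2]
def proj(c,P):
    T=np.array(c["world_from_camera"]); q=T[:3,:3].T@(np.array(P)-T[:3,3])
    return np.array([q[0]/q[2]*c["fx"]+c["cx"],q[1]/q[2]*c["fy"]+c["cy"]])
def tri(c1,p1,c2,p2):
    A=np.zeros((3,3));b=np.zeros(3);R=[]
    for c,p in((c1,p1),(c2,p2)):
        o,d=ray(c,p);d=d/np.linalg.norm(d);M=np.eye(3)-np.outer(d,d);A+=M;b+=M@o;R.append((M,o))
    x=np.linalg.solve(A,b); return x,[np.linalg.norm(M@(x-o)) for M,o in R]
E
python3 - <<'E'
from h import *
s=robot.observe(); print({k:np.round(v,3) for k,v in s.items()})
C={n:read_camera(n) for n in("scene","top")}
for n,c in C.items():
    cv2.imwrite(f"pics/{n}0.png",c["img"][:,:,::-1]); print(n,c["fx"],np.round(c["world_from_camera"],3).tolist())
Z=dict(bar=0,bar_center=.0085,stand=0,notch=.064,stop_face=.0725,hole_a=.052,hole_b=.052,rack=0,ubolt=.01,bow=.066,ubolt_wide=.01)
for k,z in Z.items():
    for n,c in C.items():
        for r in nets.tip_of(c,k)[:3]:
            print(k,n,np.round(r["pixel"],1),round(r["score"],2),np.round(at_z(c,r["pixel"],z),4))
E
```

```text
{'time': np.float64(0.0), 'qpos': array([-1.267,  0.343,  1.525, -0.   ,  1.275, -0.146]), 'qvel': array([-0.001,  0.   ,  0.001, -0.001, -0.001,  0.002]), 'joint_efforts': array([-3.0000e-03, -4.3124e+01, -2.4423e+01,  7.2000e-02,  5.6000e-02,
       -0.0000e+00]), 'tool_pos': array([ 0.228, -0.472,  0.189]), 'tool_rot': array([-3.141e+00,  2.000e-03, -1.121e+00]), 'contact_force': array([ 0.08 , -0.98 ,  0.521]), 'torque': array([-0.008,  0.025,  0.018]), 'opening': np.float64(0.092)}
scene 536.083858876842 [[-0.825, -0.361, 0.434, -0.051], [-0.565, 0.53, -0.633, 0.89], [-0.001, -0.768, -0.641, 0.935], [0.0, 0.0, 0.0, 1.0]]
top 460.6641849185528 [[0.003, -0.999, 0.048, 0.469], [-1.0, -0.002, 0.022, 0.045], [-0.022, -0.049, -0.999, 1.086], [0.0, 0.0, 0.0, 1.0]]
bar scene [358.9 181.4] 0.73 [ 0.4354 -0.2721  0.    ]
bar top [419.7 250.6] 0.62 [ 0.4393 -0.2615  0.    ]
bar top [173.8 247.8] 0.59 [0.4436 0.3158 0.    ]
bar top [251.5 181.4] 0.48 [0.6014 0.1329 0.    ]
bar_center scene [356.7 178.6] 0.93 [ 0.4423 -0.2699  0.0085]
bar_center scene [356.7 181.8] 0.63 [ 0.4353 -0.2563  0.0
[... 889 characters left out ...]
52 ]
hole_a top [300.  202.4] 0.65 [0.5477 0.0192 0.052 ]
hole_b scene [260.6 201.4] 0.84 [0.58   0.0137 0.052 ]
hole_b scene [227.6 310.5] 0.28 [0.4297 0.3465 0.052 ]
hole_b top [305.5 185.1] 0.97 [0.5868 0.0069 0.052 ]
hole_b top [297.8 196.1] 0.73 [0.5619 0.0242 0.052 ]
hole_b top [300.  202.4] 0.65 [0.5477 0.0192 0.052 ]
rack scene [237.  303.3] 0.57 [0.4532 0.2865 0.    ]
rack top [180.  247.8] 0.77 [0.4437 0.3011 0.    ]
ubolt top [195.3 246.2] 0.63 [0.4478 0.2628 0.01  ]
bow scene [245.2 273. ] 0.62 [0.4544 0.2504 0.066 ]
bow top [189.7 244.6] 0.46 [0.4524 0.264  0.066 ]
ubolt_wide scene [227.4 312.4] 0.47 [0.4497 0.325  0.01  ]
ubolt_wide top [175.4 244.3] 0.53 [0.452  0.3097 0.01  ]
```

Run:
```python
import cv2,numpy as np
a=cv2.imread("pics/top0.png")
x=cv2.resize(a[140:300,130:290],None,fx=2.5,fy=2.5,interpolation=cv2.INTER_CUBIC)
y=cv2.resize(a[140:300,290:450],None,fx=2.5,fy=2.5,interpolation=cv2.INTER_CUBIC)
cv2.imwrite("pics/t1.png",np.hstack([x,y]))
b=cv2.imread("pics/scene0.png"); cv2.imwrite("pics/s1.png",cv2.resize(b[150:350,180:440],None,fx=3,fy=3,interpolation=cv2.INTER_CUBIC))
```

```text
(no output)
```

View pics/t1.png

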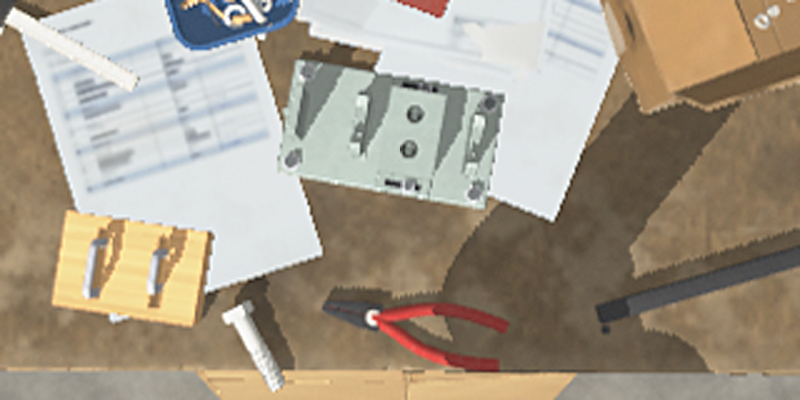

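View pics/s1.png

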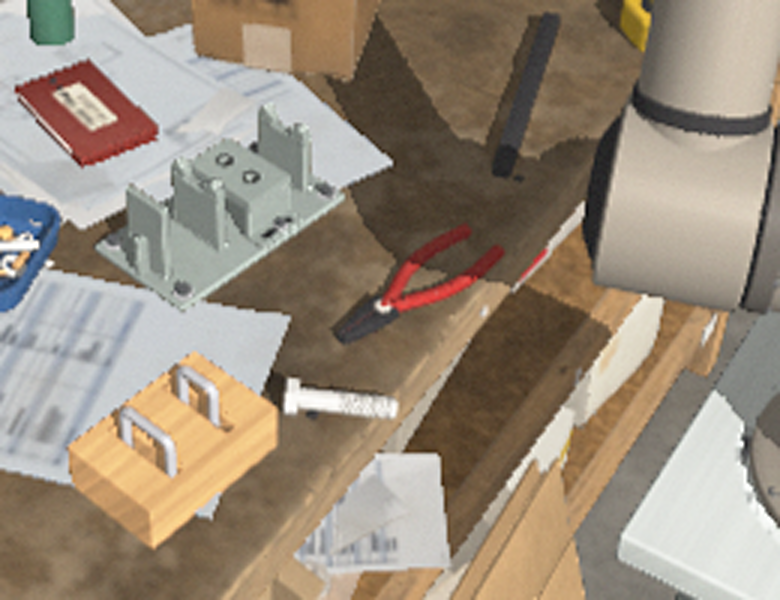

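The views show the stand, with holes at about (296,185) and (293,200) in the top image. In the rack, the narrow U-bolt is the one nearer the stand, at (193,248) top, and the wide one is at (168,247). The bar lies at right, with its near end at about (371,265). Next I compute the poses.

```bash
cat >> h.py <<'E'
def rect(c,m,z):
    ys,xs=np.nonzero(m); P=np.array([at_z(c,(x,y),z)[:2] for x,y in zip(xs,ys)],np.float32)*1000
    (cx,cy),(w,h),a=cv2.minAreaRect(P); 
    if w<h: w,h,a=h,w,a+90
    return np.round([cx,cy,w,h,a],1)
E
python3 - <<'E'
from h import *
C={n:read_camera(n) for n in("scene","top")}
for k,z in(("bar",.0085),("stand",.02),("rack",.042),("ubolt",.066),("ubolt_wide",.066)):
    for n,c in C.items():
        for r in nets.regions_of(c,k)[:2]: print(k,n,round(r["score"],2),np.round(r["pixel"],1),rect(c,r["region"],z) if n=="top" or k=="bar" else "")
c=C["top"]
Q=[at_z(c,(130+x/2.5,140+y/2.5),.008)[:2] for x,y in((297,58),(504,93),(485,207),(278,170))]
print(np.round(Q,4),np.mean(Q,0))
for (x,y) in((414,113),(408,149)): print("hole",at_z(c,(130+x/2.5,140+y/2.5),.052))
# fit U-bolts in the rack: bow ends
for p in((100,240),(92,297),(158,250),(153,295)): print("bow",at_z(c,(130+p[0]/2.5,140+p[1]/2.5),.074))
for k in("notch","stop_face"):
  t=nets.tip_of(C["scene"],k),nets.tip_of(C["top"],k); print(k,tri(C["scene"],t[0][0]["pixel"],c,t[1][0]["pixel"]))
a=c["img"][:,:,::-1]; cv2.imwrite("pics/t2.png",np.hstack([cv2.resize(a[x0[1]:x0[1]+70,x0[0]:x0[0]+70] if 0 else a[x0[1]:x0[1]+66,x0[0]:x0[0]+94],None,fx=4.2,fy=6 if 0 else 4.2,interpolation=cv2.INTER_CUBIC) for x0 in((238,160),(148,218))]))
E
```

```text
bar scene 0.79 [358.4 181.2] [ 443.1 -265.3  269.7   19.1  106.3]
bar scene 0.66 [250.5 219.6] [585.5  29.2 250.4 150.4  79.7]
bar top 0.64 [423.9 246.7] [ 441.5 -263.4  253.2   19.4  106.7]
stand scene 0.68 [253.4 221.9] 
stand top 0.88 [286.2 192.3] [573.3  51.7 198.7 110.5  79.9]
rack scene 0.96 [236.9 300.5] 
rack scene 0.45 [243.9 277.7] 
rack top 0.7 [182.7 245.7] [447.7 284.2 136.5  86.6  82. ]
ubolt_wide scene 0.67 [239.5 301.6] 
ubolt_wide scene 0.51 [229.2 293.4] 
ubolt_wide top 0.55 [167.6 245.7] [448.4 315.   52.3  12.8 171.8]
ubolt_wide top 0.33 [181.9 249.6] [448.  279.1 133.4  84.5  81.6]
[[ 0.6436  0.1389]
 [ 0.6105 -0.0559]
 [ 0.5034 -0.0379]
 [ 0.5377  0.1561]] [0.57377116 0.05028205]
hole [0.58655112 0.02915925 0.052     ]
hole [0.55402377 0.03450281 0.052     ]
bow [0.4712918  0.30616548 0.074     ]
bow [0.42115202 0.31250114 0.074     ]
bow [0.46266326 0.25466944 0.074     ]
bow [0.42314146 0.25859554 0.074     ]
notch (array([ 0.56523033, -0.02372288,  0.06753522]), [np.float64(0.0012554675226482536), np.float64(0.0012554675226483067)])
stop_face (array([0.59158405, 0.04993884, 0.02369935]), [np.float64(0.04716703780519106), np.float64(0.04716703780519127)])
```

View pics/t2.png

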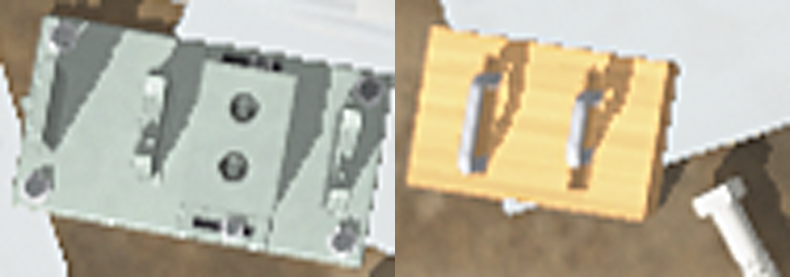

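Request:
carry_out(translation=[[-0.0136,-0.0404,0],[-0.0136,-0.0404,0],[-0.0136,-0.0404,0],[-0.0136,-0.0404,0],[-0.0136,-0.0404,0],[-0.0136,-0.0404,0],[-0.0136,-0.0404,0]], turn=[[0,0,0],[0,0,0],[0,0,0],[0,0,0],[0,0,0],[0,0,0],[0,0,0]], gripper=[-1,-1,-1,-1,-1,-1,-1])

```text
time: 2.7
tool_pos: [0.4427, -0.2628, 0.1894]
tool_rot: [-3.141, -0.001, -1.121]
contact_force: [1.0, -0.1, -1.0]
opening: 0.0918
```

Request:
carry_out(translation=[[0,0,0.009],[0,0,0.009],[0,0,0.009],[0,0,0.009],[0,0,0.009],[0,0,0.009],[0,0,0.009],[0,0,0.009],[0,0,0.009],[0,0,0.009]], turn=[[0,0,-0.1408],[0,0,-0.1408],[0,0,-0.1408],[0,0,-0.1408],[0,0,-0.1408],[0,0,-0.1408],[0,0,-0.1408],[0,0,-0.1408],[0,0,-0.1408],[0,0,-0.1408]], gripper=[-1,-1,-1,-1,-1,-1,-1,-1,-1,-1])

```text
time: 3.7
tool_pos: [0.4416, -0.2641, 0.0989]
tool_rot: [3.141, -0.0, 0.293]
contact_force: [0.6, 0.3, 0.4]
opening: 0.0919
```

```bash
cat >> h.py <<'E'
from scipy.spatial.transform import Rotation as Ro
def plan(pos,yaw,n=1):
    s=robot.observe(); R=Ro.from_euler("xyz",s["tool_rot"]); T=Ro.from_euler("xyz",[np.pi,0,yaw])
    print("at",np.round(s["tool_pos"],4),np.round(s["tool_rot"],3),"F",np.round(s["contact_force"],1),"t",round(s["time"],2),"open",round(s["opening"],4))
    print("shift",np.round(R.inv().apply(np.array(pos)-s["tool_pos"])/n,4),"turn",np.round((R.inv()*T).as_rotvec()/n,4))
E
python3 - <<'E'
from h import *
C={n:read_camera(n) for n in("scene","top")}
for n,c in C.items():
    for r in nets.regions_of(c,"bar")[:1]: print(n,round(r["score"],2),rect(c,r["region"],.0085))
c=C["top"]
for p in((152,125),(345,158)): print("rest",at_z(c,(238+p[0]/4.2,160+p[1]/4.2),.08))
for p in((478,82),(464,170),(597,97),(578,163)): print("bow",at_z(c,(148+(p[0]-395)/4.2,218+p[1]/4.2),.074))
cv2.imwrite("pics/t3.png",cv2.resize(c["img"][190:320,340:500,::-1],None,fx=4,fy=4,interpolation=cv2.INTER_CUBIC))
plan((.4415,-.2635,.004),np.radians(16.5))
E
```

```text
scene 0.74 [ 443.1 -265.4  271.5   19.1  106.3]
top 0.97 [ 437.6 -246.6  218.8   23.5  107.6]
rest [0.57329121 0.07647935 0.08      ]
rest [ 0.55616388 -0.02405982  0.08      ]
bow [0.46791851 0.31107818 0.074     ]
bow [0.4218391  0.31776004 0.074     ]
bow [0.46027813 0.24823828 0.074     ]
bow [0.42575321 0.25780827 0.074     ]
at [ 0.4417 -0.2641  0.0994] [-3.142  0.     0.283] F [0.3 0.2 0.3] t 3.9 open 0.0917
shift [ 0.     -0.0007  0.0954] turn [-0.      0.     -0.0048]
```

View pics/t3.png

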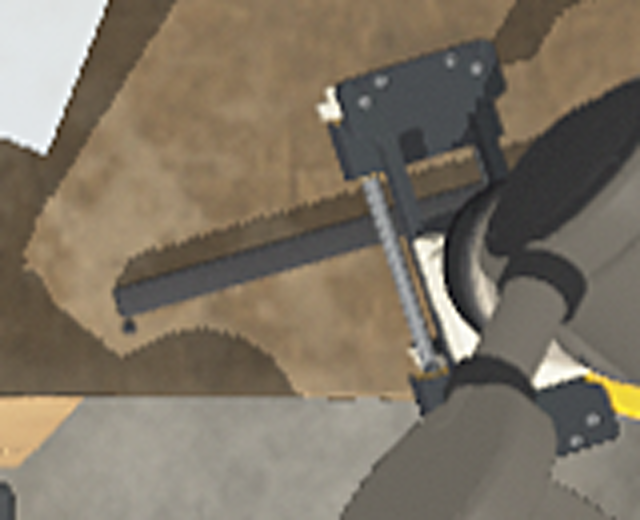

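The gripper straddles the bar, whose left end is at about (370,265), aligned with it. Descend and grip.

Request:
carry_out(translation=[[0,0,0.03],[0,0,0.03],[0,0,0.02],[0,0,0.01],[0,0,0.005],[0,0,0],[0,0,0],[0,0,0],[0,0,0],[0,0,0]], turn=[[0,0,-0.005],[0,0,0],[0,0,0],[0,0,0],[0,0,0],[0,0,0],[0,0,0],[0,0,0],[0,0,0],[0,0,0]], gripper=[-1,-1,-1,-1,-1,1,1,1,1,1], squeeze=40)

```text
time: 4.9
tool_pos: [0.4418, -0.2643, 0.0047]
tool_rot: [3.141, -0.0, 0.292]
contact_force: [0.0, -1.2, 0.5]
opening: 0.0563
```

Request:
carry_out(translation=[[0,0,0],[0,0,0],[0,0,0]], turn=[[0,0,0],[0,0,0],[0,0,0]], gripper=[1,1,1])

```text
time: 5.2
tool_pos: [0.4416, -0.2641, 0.0042]
tool_rot: [3.142, 0.0, 0.292]
contact_force: [0.1, -0.1, 0.1]
opening: 0.0326
```

Request:
carry_out(translation=[[0,0,0],[0,0,0],[0,0,0],[0,0,0],[0,0,-0.01],[0,0,-0.03],[0,0,-0.04],[0,0,-0.04],[0,0,-0.03]], turn=[[0,0,0],[0,0,0],[0,0,0],[0,0,0],[0,0,0],[0,0,0],[0,0,0],[0,0,0],[0,0,0]], gripper=[1,1,1,1,1,1,1,1,1])

```text
time: 6.1
tool_pos: [0.442, -0.2644, 0.1576]
tool_rot: [3.139, -0.002, 0.292]
contact_force: [0.3, -0.2, -0.2]
opening: 0.0005
```

Run:
```python
from h import *
C={n:read_camera(n) for n in("scene","top")}
plan((.565,-.01,.15),np.radians(-10),7)
for n,c in C.items():
    for r in nets.regions_of(c,"bar")[:1]: print(n,round(r["score"],2),rect(c,r["region"],.154))
    for r in nets.tip_of(c,"bar_center")[:1]: print(n,round(r["score"],2),r["pixel"],at_z(c,r["pixel"],.1575))
cv2.imwrite("pics/s2.png",cv2.resize(C["scene"]["img"][50:290,180:480,::-1],None,fx=2.5,fy=2.5,interpolation=cv2.INTER_CUBIC))
```

```text
at [ 0.4437 -0.2658  0.1595] [ 3.133 -0.005  0.292] F [ 0.2 -0.4 -0.5] t 6.2 open 0.0003
shift [ 0.0271 -0.03    0.0013] turn [ 0.001  -0.001   0.0667]
scene 0.66 [366.5 -85.7 234.1  20.2 106.2]
scene 0.57 [353.4, 177.7] [ 0.37120722 -0.08221656  0.1575    ]
top 0.86 [ 444.4 -219.   210.6   16.2  106.6]
top 0.62 [417.1, 250.4] [ 0.44405383 -0.21187775  0.1575    ]
```

View pics/s2.png

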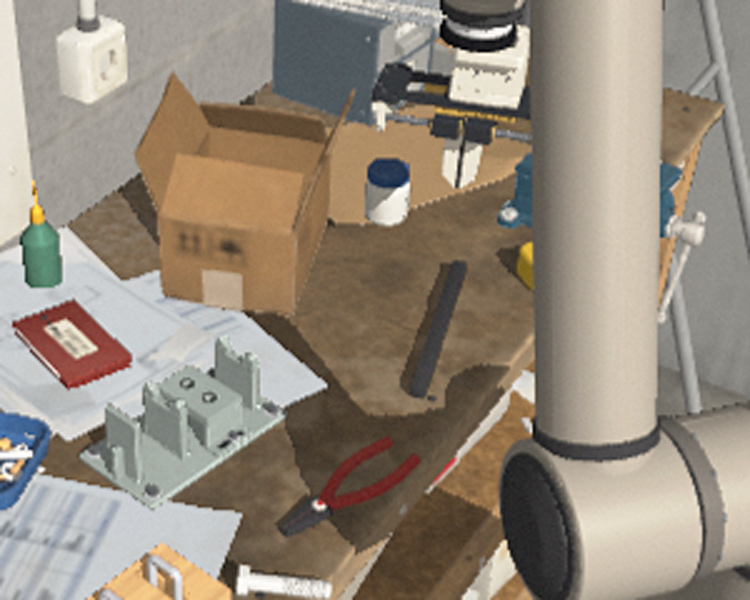

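The gripper is empty (opening 0). The bar is still on the bench, at about (430,330) in this crop. Check where it lies now.

Run:
```python
from h import *
C={n:read_camera(n) for n in("scene","top")}
for n,c in C.items():
    for r in nets.regions_of(c,"bar")[:1]:
        print(n,round(r["score"],2),rect(c,r["region"],.0085))
        print(rect(c,r["region"],.0))
    print([ (np.round(at_z(c,r["pixel"],.0085),4),round(r["score"],2)) for r in nets.tip_of(c,"bar_center")[:2]])
print(robot.observe()["tool_pos"], [np.round(proj(C[n],robot.observe()["tool_pos"])) for n in C])
c=C["scene"];a=cv2.resize(c["img"][60:240,300:420,::-1],None,fx=3.3,fy=3.3,interpolation=cv2.INTER_CUBIC)
c=C["top"];b=cv2.resize(c["img"][190:310,340:420,::-1],None,fx=4.95,fy=4.95,interpolation=cv2.INTER_CUBIC)
cv2.imwrite("pics/s3.png",np.hstack([a,b]))
```

```text
scene 0.93 [ 443.2 -265.7  268.9   20.9  106.8]
[ 447.7 -276.3  271.4   21.1  106.8]
[(array([ 0.4575, -0.283 ,  0.0085]), 0.6)]
top 0.75 [ 440.3 -257.2  245.1   23.6  106.9]
[ 440.  -259.6  247.    23.8  106.9]
[(array([ 0.4419, -0.2658,  0.0085]), 0.94), (array([0.448 , 0.2591, 0.0085]), 0.27)]
[ 0.44134337 -0.26394297  0.15357165] [array([361., 137.]), array([443., 252.])]
```

View pics/s3.png

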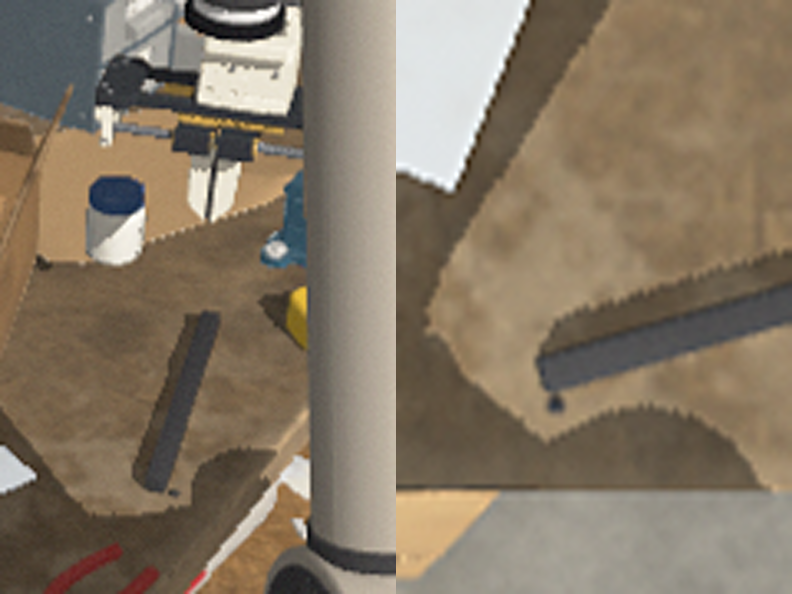

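The bar hasn't moved: the fingers closed on it near the tips and slipped off. Retry 2–3 mm lower, with a full squeeze and a longer wait.

Request:
carry_out(translation=[[0,0,0],[0,0,0],[0,0,0],[0,0,0.01],[0,0,0.02],[0,0,0.03],[0,0,0.035],[0,0,0.03],[0,0,0.018],[0,0,0.007]], turn=[[0,0,0],[0,0,0],[0,0,0],[0,0,0],[0,0,0],[0,0,0],[0,0,0],[0,0,0],[0,0,0],[0,0,0]], gripper=[-0.2,-0.2,-0.2,-0.2,-0.2,-0.2,-0.2,-0.2,-0.2,-0.2], squeeze=60)

```text
time: 7.7
tool_pos: [0.4402, -0.263, 0.0018]
tool_rot: [-3.138, 0.002, 0.292]
contact_force: [0.5, -1.1, 0.3]
opening: 0.0554
```

Request:
carry_out(translation=[[0,0,0.0015],[0,0,0],[0,0,0],[0,0,0],[0,0,0],[0,0,0],[0,0,0],[0,0,0]], turn=[[0,0,0],[0,0,0],[0,0,0],[0,0,0],[0,0,0],[0,0,0],[0,0,0],[0,0,0]], gripper=[-0.2,1,1,1,1,1,1,1])

```text
time: 8.5
tool_pos: [0.4416, -0.2642, 0.0028]
tool_rot: [3.141, -0.0, 0.292]
contact_force: [-0.1, 0.6, -0.3]
opening: 0.0038
```

Run:
```python
from h import *
C={n:read_camera(n) for n in("scene","top")}
s=robot.observe(); print(s["tool_pos"],s["opening"])
pp=[np.round(proj(C[n],s["tool_pos"]),1) for n in C]; print(pp)
im=[]
for n,o,p in(("scene",(300,110),pp[0]),("top",(360,190),pp[1])):
    a=cv2.resize(C[n]["img"][o[1]:o[1]+120,o[0]:o[0]+100,::-1],None,fx=4,fy=4,interpolation=cv2.INTER_CUBIC)
    cv2.circle(a,tuple(int(v) for v in (p-o)*4),4,(0,0,255),1); im.append(a)
cv2.imwrite("pics/s4.png",np.hstack(im))
```

```text
[ 0.44156752 -0.26412036  0.00273023] 0.0008127852982922212
[array([355.8, 181.3]), array([421.2, 249.7])]
```

View pics/s4.png

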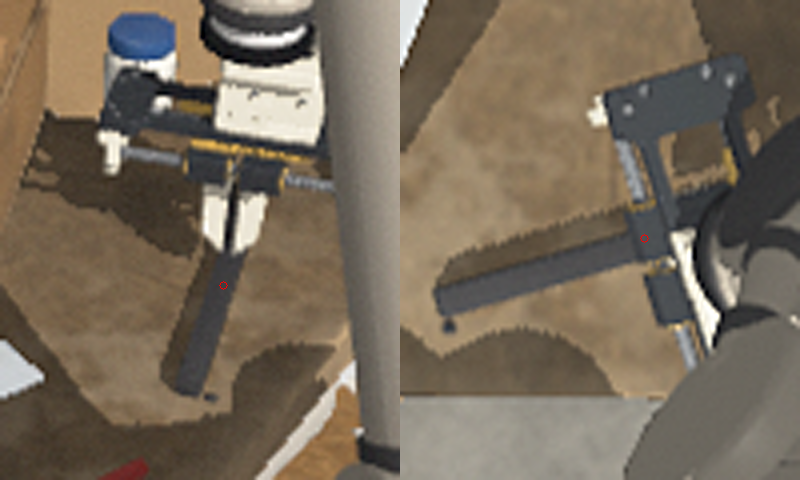

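The closed fingertips sit visibly above the bar at (357,172), against (356,181) predicted. So the true fingertips must be at least 14 mm higher than the reported TCP. I'll open, go lower, and feel for the bench.

Request:
carry_out(translation=[[0,0,0],[0,0,0],[0,0,0],[0,0,0],[0,0,0.003],[0,0,0.004],[0,0,0.004],[0,0,0.001],[0,0,0]], turn=[[0,0,0],[0,0,0],[0,0,0],[0,0,0],[0,0,0],[0,0,0],[0,0,0],[0,0,0],[0,0,0]], gripper=[0.1,0.1,0.1,0.1,0.1,0.1,0.1,0.1,0.1])

```text
time: 9.5
tool_pos: [0.4414, -0.264, -0.0096]
tool_rot: [-3.141, 0.0, 0.292]
contact_force: [-0.3, 0.4, -0.8]
opening: 0.0414
```

Request:
carry_out(translation=[[0,0,0.0015],[0,0,0.0015]], turn=[[0,0,0],[0,0,0]], gripper=[0.1,0.1])

```text
time: 9.7
tool_pos: [0.4417, -0.2642, -0.0122]
tool_rot: [3.141, -0.0, 0.292]
contact_force: [0.6, -0.1, 0.7]
opening: 0.041
```

Request:
carry_out(translation=[[0,0,0.0015],[0,0,0.0015]], turn=[[0,0,0],[0,0,0]], gripper=[0.1,0.1])

```text
time: 9.9
tool_pos: [0.4416, -0.2641, -0.0153]
tool_rot: [3.141, -0.0, 0.292]
contact_force: [0.2, 0.7, -0.3]
opening: 0.0414
```

Request:
carry_out(translation=[[0,0,0],[0,0,0],[0,0,0],[0,0,0],[0,0,0],[0,0,0],[0,0,0],[0,0,0]], turn=[[0,0,0],[0,0,0],[0,0,0],[0,0,0],[0,0,0],[0,0,0],[0,0,0],[0,0,0]], gripper=[1,1,1,1,1,1,1,1])

```text
time: 10.7
tool_pos: [0.4416, -0.2641, -0.0153]
tool_rot: [3.141, -0.0, 0.292]
contact_force: [-0.2, -0.5, 0.4]
opening: 0.0003
```

Still empty, so the offset is over 32 mm, as the picture suggested. Closed, I'll feel downward for the bar's top (17 mm).

Request:
carry_out(translation=[[0,0,0.0015],[0,0,0.0015],[0,0,0]], turn=[[0,0,0],[0,0,0],[0,0,0]], gripper=[1,1,1])

```text
time: 11.0
tool_pos: [0.4414, -0.264, -0.0185]
tool_rot: [-3.141, 0.0, 0.292]
contact_force: [-0.5, 0.1, -0.0]
opening: 0.0002
```

Request:
carry_out(translation=[[0,0,0.0015],[0,0,0.0015],[0,0,0]], turn=[[0,0,0],[0,0,0],[0,0,0]], gripper=[1,1,1])

```text
time: 11.3
tool_pos: [0.4417, -0.2642, -0.0203]
tool_rot: [3.141, -0.0, 0.292]
contact_force: [-3.8, 2.2, 12.0]
opening: 0.0003
```

Request:
carry_out(translation=[[0,0,0.001],[0,0,0.001],[0,0,0]], turn=[[0,0,0],[0,0,0],[0,0,0]], gripper=[1,1,1])

```text
time: 11.6
tool_pos: [0.4418, -0.2643, -0.0204]
tool_rot: [3.14, -0.001, 0.292]
contact_force: [-7.4, 4.7, 30.2]
opening: 0.0003
```

Request:
carry_out(translation=[[0,0,-0.005],[0,0,-0.005],[0,0,-0.01],[0,0,0]], turn=[[0,0,0],[0,0,0],[0,0,0],[0,0,0]], gripper=[0.1,0.1,0.1,0.1])

```text
time: 12.0
tool_pos: [0.4423, -0.2647, -0.0022]
tool_rot: [3.14, -0.001, 0.292]
contact_force: [-0.2, -0.3, 0.5]
opening: 0.028
```

Run:
```python
from h import *
C={n:read_camera(n) for n in("scene","top")}
s=robot.observe(); print(s["tool_pos"],s["tool_rot"],s["contact_force"],s["qpos"],s["opening"])
c=C["scene"]
print(at_z(c,(357,172.5),.0397),"tcp .4416 -.2641 .0027"); print(at_z(c,(363,126.7),.1906),"tcp .4413 -.2639 .1536")
im=[]
for n,o in(("scene",(310,100)),("top",(390,200))):
    im.append(cv2.resize(C[n]["img"][o[1]:o[1]+100,o[0]:o[0]+80,::-1],None,fx=5,fy=5,interpolation=cv2.INTER_CUBIC))
cv2.imwrite("pics/s5.png",np.hstack(im))
for n,c in C.items():
    for r in nets.regions_of(c,"bar")[:1]: print(n,round(r["score"],2),rect(c,r["region"],.0085))
```

```text
[ 0.44170949 -0.2642391  -0.00316212] [ 3.14114039e+00 -2.49578156e-04  2.91979088e-01] [-0.10328136 -0.00960568 -0.4401343 ] [-6.88060615e-01  5.62545105e-01  1.78259435e+00 -6.24595549e-05
  7.95938571e-01 -9.79995960e-01] 0.035815483143066866
[ 0.43824502 -0.25700129  0.0397    ] tcp .4416 -.2641 .0027
[ 0.43701238 -0.2554266   0.1906    ] tcp .4413 -.2639 .1536
scene 0.65 [ 440.8 -257.2  252.8   21.4  106.5]
top 0.69 [ 423.1 -201.7  125.9   19.   106.9]
```

View pics/s5.png

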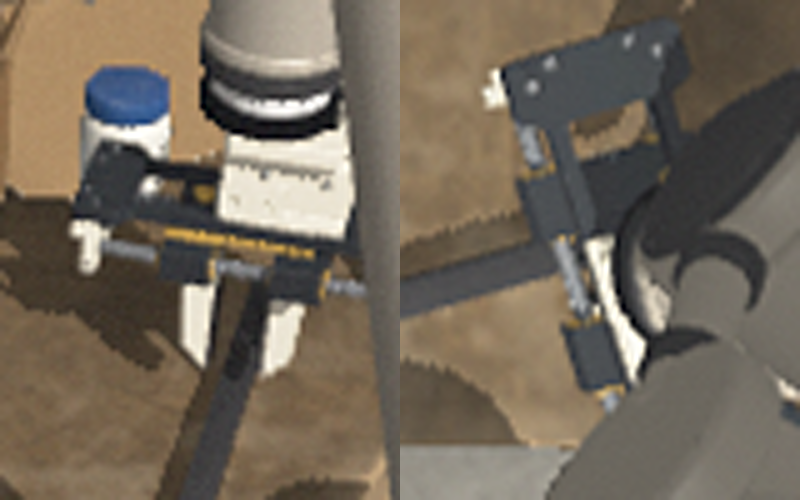

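The bar runs between the open fingers, with pads at about (200,340) and (280,340) in the crop. Touching the bar top (17 mm) at a reported −20 mm shows that reported z reads 37 mm low, while xy agrees. I'll apply that offset: go to reported −0.033 and grip.

Request:
carry_out(translation=[[0,0,0.006],[0,0,0.008],[0,0,0.008],[0,0,0.005],[0,0,0.002],[0,0,0]], turn=[[0,0,0],[0,0,0],[0,0,0],[0,0,0],[0,0,0],[0,0,0]], gripper=[0.1,0.1,0.1,0.1,0.1,0.1])

```text
time: 12.8
tool_pos: [0.4414, -0.2639, -0.0328]
tool_rot: [-3.141, 0.0, 0.292]
contact_force: [0.3, 0.8, 1.3]
opening: 0.0413
```

Request:
carry_out(translation=[[0,0,0],[0,0,0],[0,0,0],[0,0,0],[0,0,0],[0,0,0]], turn=[[0,0,0],[0,0,0],[0,0,0],[0,0,0],[0,0,0],[0,0,0]], gripper=[1,1,1,1,1,1])

```text
time: 13.4
tool_pos: [0.4419, -0.2642, -0.032]
tool_rot: [3.141, -0.001, 0.292]
contact_force: [1.1, 0.3, 2.2]
opening: 0.0163
```

Gripped (opening 16.3 mm). Bar underside is at reported z + 32 mm. Now lift, and move left, clear of the carton.

Request:
carry_out(translation=[[0,0,-0.01],[0,0,-0.02],[0,0,-0.03],[0,0,-0.03],[0,0,-0.03],[0,0,-0.012]], turn=[[0,0,0],[0,0,0],[0,0,0],[0,0,0],[0,0,0],[0,0,0]], gripper=[1,1,1,1,1,1])

```text
time: 14.0
tool_pos: [0.4422, -0.2647, 0.1023]
tool_rot: [3.139, -0.002, 0.292]
contact_force: [-0.2, -0.6, -5.1]
opening: 0.0165
```

Request:
carry_out(translation=[[0.005,-0.0174,0],[0.0107,-0.0354,0],[0.0107,-0.0354,0],[0.0107,-0.0354,0],[0.0107,-0.0354,0],[0.0107,-0.0354,0],[0.0107,-0.0354,0],[0.005,-0.0174,0]], turn=[[0,0,0],[0,0,0],[0,0,0],[0,0,0],[0,0,0],[0,0,0],[0,0,0],[0,0,0]], gripper=[1,1,1,1,1,1,1,1])

```text
time: 14.8
tool_pos: [0.4391, -0.0027, 0.0983]
tool_rot: [-3.139, 0.003, 0.294]
contact_force: [0.5, -1.0, -4.7]
opening: 0.0161
```

Request:
carry_out(translation=[[0,0,0],[0,0,0],[0,0,0],[0,0,0],[0,0,0]], turn=[[0,0,0.093],[0,0,0.093],[0,0,0.093],[0,0,0.093],[0,0,0.094]], gripper=[1,1,1,1,1])

```text
time: 15.3
tool_pos: [0.4396, -0.0052, 0.0982]
tool_rot: [-3.142, 0.004, -0.177]
contact_force: [-0.2, 0.0, -4.6]
opening: 0.0161
```

Run:
```python
from h import *
plan((.5637,-.0051,.085),np.radians(-10),4)
```

```text
at [ 0.4396 -0.0052  0.0982] [-3.142  0.004 -0.177] F [-0.2  0.  -4.6] t 15.3 open 0.0161
shift [ 0.0305 -0.0055  0.0032] turn [-0.      0.0009 -0.0007]
```

Request:
carry_out(translation=[[0.018,-0.003,0],[0.031,-0.0055,0],[0.031,-0.0055,0.005],[0.028,-0.0055,0.005],[0.014,-0.0025,0.003],[0,0,0],[0,0,0]], turn=[[0,0,0],[0,0.003,0],[0,0,0],[0,0,0],[0,0,0],[0,0,0],[0,0,0]], gripper=[1,1,1,1,1,1,1])

```text
time: 16.0
tool_pos: [0.5635, -0.0048, 0.0852]
tool_rot: [3.141, 0.001, -0.174]
contact_force: [-0.9, 0.6, -5.3]
opening: 0.0163
```

Run:
```python
from h import *
C={n:read_camera(n) for n in("scene","top")}
plan((.5637,-.0051,.085),np.radians(-10))
p=robot.observe()["tool_pos"]; zb=p[2]+.032
for n,c in C.items():
    for r in nets.regions_of(c,"bar")[:1]: print(n,round(r["score"],2),rect(c,r["region"],zb+.0085))
# markers: expected seat axis
ys=np.array([.1736,.985,0]);O=np.array([.5689,.0245,0])
im=[]
for n,o in(("scene",(195,120)),("top",(230,140))):
    c=C[n];a=cv2.resize(c["img"][o[1]:o[1]+110,o[0]:o[0]+90,::-1],None,fx=4.4,fy=4.4,interpolation=cv2.INTER_CUBIC)
    for yy in(-.052,.052,.105):
        q=proj(c,O+ys*yy+[0,0,.0725 if yy>.1 else .064]); cv2.circle(a,tuple(int(v) for v in (q-o)*4.4),3,(0,0,255),1)
    im.append(a)
cv2.imwrite("pics/s6.png",np.hstack(im))
```

```text
at [ 0.5639 -0.0051  0.0863] [ 3.141e+00 -1.000e-03 -1.740e-01] F [-0.3 -0.2 -5.5] t 16.1 open 0.0165
shift [-0.0001  0.      0.0013] turn [ 0.0002 -0.0006  0.0007]
scene 0.6 [570.6  29.4 198.1  35.3  79.9]
top 0.68 [561.7  -2.2 247.6  16.9  79.3]
```

View pics/s6.png

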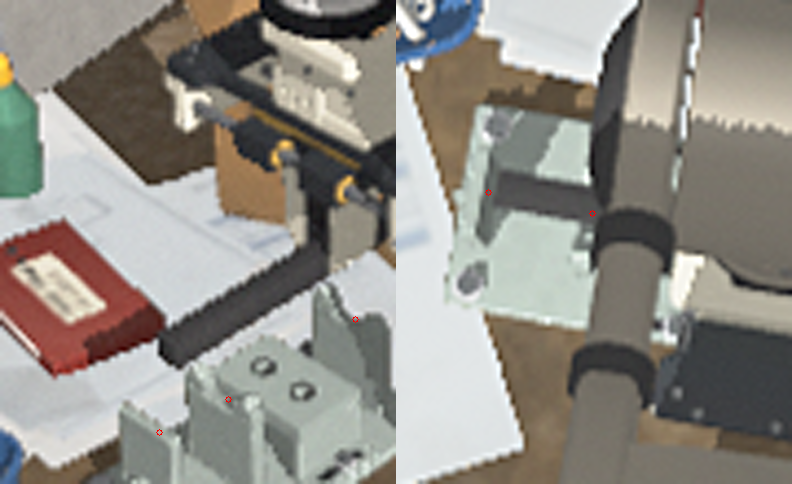

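The scene crop shows the expected notch points (355,320) and (228,398) lying in the notches, with the bar just above and parallel. Descend with force checks.

Request:
carry_out(translation=[[0,0,0.008],[0,0,0.015],[0,0,0.01],[0,0,0.003],[0,0,0.002],[0,0,0.002]], turn=[[0,0,0],[0,0,0],[0,0,0],[0,0,0],[0,0,0],[0,0,0]], gripper=[1,1,1,1,1,1])

```text
time: 16.8
tool_pos: [0.5659, -0.0056, 0.0472]
tool_rot: [3.142, -0.004, -0.174]
contact_force: [-0.3, 0.4, -5.2]
opening: 0.0164
```

Request:
carry_out(translation=[[0,0,0.002],[0,0,0.002],[0,0,0]], turn=[[0,0,0],[0,0,0],[0,0,0]], gripper=[1,1,1])

```text
time: 17.1
tool_pos: [0.5655, -0.0055, 0.0428]
tool_rot: [3.141, -0.003, -0.174]
contact_force: [-0.5, -0.8, -5.5]
opening: 0.0163
```

Request:
carry_out(translation=[[0,0,0.002],[0,0,0.002],[0,0,0]], turn=[[0,0,0],[0,0,0],[0,0,0]], gripper=[1,1,1])

```text
time: 17.4
tool_pos: [0.5654, -0.0055, 0.0386]
tool_rot: [3.141, -0.002, -0.174]
contact_force: [-0.3, -0.1, -4.5]
opening: 0.0163
```

Request:
carry_out(translation=[[0,0,0.002],[0,0,0.0015],[0,0,0]], turn=[[0,0,0],[0,0,0],[0,0,0]], gripper=[1,1,1])

```text
time: 17.7
tool_pos: [0.5654, -0.0055, 0.0351]
tool_rot: [3.142, -0.003, -0.174]
contact_force: [-0.3, 0.7, -5.4]
opening: 0.016
```

Request:
carry_out(translation=[[0,0,0.0015],[0,0,0.0015],[0,0,0]], turn=[[0,0,0],[0,0,0],[0,0,0]], gripper=[1,1,1])

```text
time: 18.0
tool_pos: [0.5654, -0.0055, 0.0322]
tool_rot: [3.141, -0.003, -0.174]
contact_force: [0.0, -0.0, -5.9]
opening: 0.0162
```

Request:
carry_out(translation=[[0,0,0.001],[0,0,0]], turn=[[0,0,0],[0,0,0]], gripper=[1,1])

```text
time: 18.2
tool_pos: [0.5656, -0.0055, 0.032]
tool_rot: [3.141, -0.003, -0.174]
contact_force: [-1.6, -0.6, 1.9]
opening: 0.0166
```

Request:
carry_out(translation=[[0,0,0.001],[0,0,0]], turn=[[0,0,0],[0,0,0]], gripper=[1,1])

```text
time: 18.4
tool_pos: [0.5657, -0.0055, 0.0319]
tool_rot: [3.141, -0.004, -0.174]
contact_force: [-5.1, 1.1, 10.6]
opening: 0.0164
```

Seated: z contact comes exactly where predicted, so the offset is constant. Ease off and slide toward the stop.

Request:
carry_out(translation=[[0,0,-0.0013],[0,-0.002,0],[0,-0.002,0],[0,-0.002,0],[0,0,0]], turn=[[0,0,0],[0,0,0],[0,0,0],[0,0,0],[0,0,0]], gripper=[1,1,1,1,1])

```text
time: 18.9
tool_pos: [0.5674, 0.0004, 0.032]
tool_rot: [3.141, -0.004, -0.174]
contact_force: [0.3, -2.8, 1.4]
opening: 0.0159
```

Request:
carry_out(translation=[[0,-0.001,0],[0,-0.001,0],[0,0,0]], turn=[[0,0,0],[0,0,0],[0,0,0]], gripper=[1,1,1])

```text
time: 19.2
tool_pos: [0.5674, 0.0023, 0.032]
tool_rot: [3.141, -0.004, -0.174]
contact_force: [0.1, -4.1, 2.5]
opening: 0.0166
```

Request:
carry_out(translation=[[0,-0.001,0],[0,-0.001,0],[0,0,0]], turn=[[0,0,0],[0,0,0],[0,0,0]], gripper=[1,1,1])

```text
time: 19.5
tool_pos: [0.5676, 0.0042, 0.032]
tool_rot: [3.141, -0.004, -0.174]
contact_force: [-0.7, -4.6, 4.1]
opening: 0.0163
```

Request:
carry_out(translation=[[0,-0.001,-0.0003],[0,-0.001,0],[0,0,0]], turn=[[0,0,0],[0,0,0],[0,0,0]], gripper=[1,1,1])

```text
time: 19.8
tool_pos: [0.5675, 0.0052, 0.032]
tool_rot: [3.14, -0.003, -0.174]
contact_force: [-0.9, -9.3, 3.4]
opening: 0.0162
```

Request:
carry_out(translation=[[0,-0.001,0],[0,-0.001,0],[0,0,0]], turn=[[0,0,0],[0,0,0],[0,0,0]], gripper=[1,1,1])

```text
time: 20.1
tool_pos: [0.5675, 0.0051, 0.032]
tool_rot: [3.137, -0.002, -0.174]
contact_force: [-2.5, -16.7, 3.5]
opening: 0.016
```

Request:
carry_out(translation=[[0,-0.001,0],[0,0,0]], turn=[[0,0,0],[0,0,0]], gripper=[1,1])

```text
time: 20.3
tool_pos: [0.5675, 0.0051, 0.032]
tool_rot: [3.136, -0.002, -0.174]
contact_force: [-3.1, -21.2, 4.6]
opening: 0.0164
```

The end meets the stop (force rises to 21 N with no motion). Release while still pressed, then lift off.

Request:
carry_out(translation=[[0,0,0],[0,0,0],[0,0,0],[0,0,0],[0,0,0]], turn=[[0,0,0],[0,0,0],[0,0,0],[0,0,0],[0,0,0]], gripper=[0,0,0,0,0])

```text
time: 20.8
tool_pos: [0.5681, 0.0098, 0.0319]
tool_rot: [-3.141, -0.003, -0.173]
contact_force: [0.1, -0.2, -0.4]
opening: 0.0457
```

Request:
carry_out(translation=[[0,0,-0.01],[0,0,-0.025],[0,0,-0.035],[0,0,-0.04],[0,0,-0.03],[0,0,0]], turn=[[0,0,0],[0,0,0],[0,0,0],[0,0,0],[0,0,0],[0,0,0]], gripper=[0,0,0,0,0,0])

```text
time: 21.4
tool_pos: [0.5705, 0.0092, 0.1778]
tool_rot: [-3.141, -0.013, -0.174]
contact_force: [0.3, -0.7, -0.3]
opening: 0.0454
```

Run:
```python
from h import *
plan((.4450,.2570,.135),np.radians(-8),7)
```

```text
at [0.5705 0.0092 0.1778] [-3.141 -0.013 -0.174] F [ 0.3 -0.7 -0.3] t 21.4 open 0.0454
shift [-0.0239 -0.0318  0.0058] turn [-0.0001 -0.0019 -0.0049]
```

Request:
carry_out(translation=[[-0.012,0.02,0],[-0.02,0.04,0],[-0.02,0.04,0],[-0.02,0.04,0],[-0.02,0.04,0],[-0.015,0.035,0]], turn=[[0,0,0],[0,0,0],[0,0,0],[0,0,0],[0,0,0],[0,0,0]], gripper=[-0.3,-0.3,-0.3,-0.3,-0.3,-0.3])

```text
time: 22.0
tool_pos: [0.4234, -0.1849, 0.1716]
tool_rot: [-3.142, -0.002, -0.174]
contact_force: [1.7, 0.2, 0.5]
opening: 0.0595
```

Run:
```python
from h import *
C={n:read_camera(n) for n in("scene","top")}
np.savez("shot.npz",**{n:C[n]["img"] for n in C})
plan((.4450,.2570,.135),np.radians(-8),9)
for n,c in C.items():
    for k,z in(("bar",.0725),("rack",.042),("ubolt",.066),("ubolt_wide",.066)):
        for r in nets.regions_of(c,k)[:1]: print(k,n,round(r["score"],2),rect(c,r["region"],z))
    for k,z in(("bow",.066),("hole_a",.052),("bar_center",.0725),("ubolt_wide",.01)):
        print(k,n,[(np.round(at_z(c,r["pixel"],z),4)[:2],round(r["score"],2)) for r in nets.tip_of(c,k)[:3]])
im=[]
for n,o in(("top",(225,165)),("scene",(205,160))):
    im.append(cv2.resize(C[n]["img"][o[1]:o[1]+60,o[0]:o[0]+100,::-1],None,fx=8,fy=8,interpolation=cv2.INTER_CUBIC)[:,:800])
im2=cv2.resize(C["top"]["img"][215:290,145:225,::-1],None,fx=5,fy=5,interpolation=cv2.INTER_CUBIC)
cv2.imwrite("pics/a.png",im[0]); 
v=np.vstack([cv2.resize(im[0],(560,336)),cv2.resize(im[1],(440,264)) if 0 else np.zeros((0,560,3),np.uint8)])
A=cv2.resize(C["top"]["img"][170:215,235:335,::-1],(600,270),interpolation=cv2.INTER_CUBIC)
B=cv2.resize(C["scene"]["img"][170:240,215:315,::-1],(450,315),interpolation=cv2.INTER_CUBIC)
D=cv2.resize(C["top"]["img"][222:272,150:210,::-1],(350,291),interpolation=cv2.INTER_CUBIC)
out=np.zeros((590,800,3),np.uint8); out[:270,:600]=A; out[272:587,:450]=B; out[272:563,450:800]=D
cv2.imwrite("pics/s7.png",out)
```

```text
at [ 0.4229 -0.1867  0.1716] [ 3.141e+00 -2.000e-03 -1.790e-01] F [ 0.6  0.9 -0.7] t 22.1 open 0.0595
shift [-0.0063 -0.049   0.004 ] turn [ 0.0001 -0.0002 -0.0043]
bar scene 0.57 [568.2  -3.  248.3  35.1  79.5]
rack scene 0.9 [439.  299.6 152.2 111.2  82. ]
ubolt_wide scene 0.44 [443.7 321.6  68.2  22.7 170.7]
bow scene [(array([0.4538, 0.2561]), 0.63)]
hole_a scene [(array([0.5799, 0.0111]), 0.98), (array([0.5594, 0.0179]), 0.67), (array([0.46 , 0.241]), 0.33)]
bar_center scene [(array([0.57  , 0.0037]), 0.87)]
ubolt_wide scene [(array([ 0.604 , -0.0284]), 0.61), (array([0.4389, 0.3302]), 0.59)]
bar top 0.89 [567.6   7.3 254.1  21.8  79.6]
rack top 0.65 [446.4 284.5 136.8  87.9  81.9]
ubolt_wide top 0.45 [449.  314.4  52.5  15.3 167.3]
bow top [(array([0.4475, 0.2581]), 0.49)]
hole_a top [(array([0.5841, 0.0073]), 0.87), (array([0.5484, 0.0154]), 0.78)]
bar_center top [(array([0.5654, 0.0164]), 0.79)]
ubolt_wide top [(array([0.4465, 0.2941]), 0.68), (array([0.4436, 0.3162]), 0.66)]
```

View pics/s7.png

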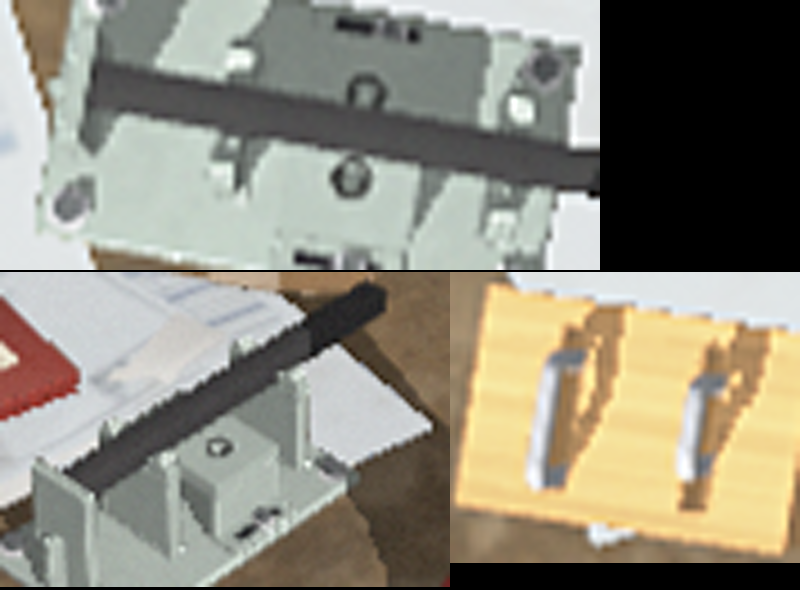

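The bar lies in both notches with its end on the stop at (95,85). The holes are visible either side of it at (366,92) and (351,178), which puts the hole midpoint near (0.5705, 0.0316). The narrow U-bolt's bow runs (712,383)–(688,475), midpoint about (0.445, 0.257). Go to it.

Request:
carry_out(translation=[[-0.0035,-0.025,0],[-0.006,-0.048,0],[-0.006,-0.048,0],[-0.006,-0.048,0],[-0.006,-0.048,0],[-0.006,-0.048,0],[-0.006,-0.048,0],[-0.006,-0.048,0],[-0.006,-0.048,0],[-0.003,-0.032,0]], turn=[[0,0,-0.022],[0,0,0],[0,0,0],[0,0,0],[0,0,0],[0,0,0],[0,0,0],[0,0,0],[0,0,0],[0,0,0]], gripper=[-0.52,-0.52,-0.52,-0.52,-0.52,-0.52,-0.52,-0.52,-0.52,-0.52])

```text
time: 23.9
tool_pos: [0.4382, 0.2633, 0.1715]
tool_rot: [-3.141, -0.003, -0.15]
contact_force: [0.3, -0.7, 0.1]
opening: 0.0699
```

Run:
```python
from h import *
C=read_camera("scene");plan((.446,.257,.011),np.radians(-9))
p=robot.observe()["tool_pos"]; print(proj(C,p+[0,0,.037]))
for P in((.446,.257,.066),(.446,.257,.042)): print(proj(C,P))
print([ (r["pixel"],round(r["score"],2)) for r in nets.tip_of(C,"bow")[:3]])
cv2.imwrite("pics/s8.png",cv2.resize(C["img"][200:340,170:310,::-1],None,fx=4.2,fy=4.2,interpolation=cv2.INTER_CUBIC))
```

```text
at [0.4385 0.2665 0.1715] [-3.139e+00 -3.000e-03 -1.490e-01] F [-1.5  2.6  0.1] t 23.95 open 0.07
shift [0.0083 0.0088 0.1605] turn [-0.0031 -0.0033  0.0082]
[244.60742206 232.2133241 ]
[246.5172624  276.42352102]
[246.83857494 283.8277014 ]
[([243.0, 276.9], 0.49)]
```

Request:
carry_out(translation=[[0.005,-0.001,0.01],[0.004,0,0.025],[0,0,0.035],[0,0,0.035],[0,0,0.025],[0,0,0.012],[0,0,0]], turn=[[0,0,0],[0,0,0.008],[0,0,0],[0,0,0],[0,0,0],[0,0,0],[0,0,0]], gripper=[-0.52,-0.52,-0.52,-0.52,-0.52,-0.52,-0.52])

```text
time: 24.7
tool_pos: [0.4474, 0.2582, 0.028]
tool_rot: [3.139, -0.0, -0.162]
contact_force: [0.4, -0.2, 0.7]
opening: 0.0696
```

Run:
```python
from h import *
C={n:read_camera(n) for n in("scene","top")}
plan((.447,.257,.011),np.radians(-9))
p=robot.observe()["tool_pos"]
c=C["scene"];A=cv2.resize(c["img"][220:330,180:300,::-1],(600,550),interpolation=cv2.INTER_CUBIC)
q=proj(c,p+[0,0,.037]); cv2.circle(A,(int((q[0]-180)*5),int((q[1]-220)*5)),3,(0,0,255),1)
cv2.imwrite("pics/s8.png",A)
```

```text
at [0.449  0.2594 0.0303] [-3.141 -0.004 -0.161] F [-0.4  0.5  0.1] t 24.8 open 0.0699
shift [-0.0017  0.0027  0.0192] turn [-0.0004 -0.0041 -0.0039]
```

View pics/s8.png

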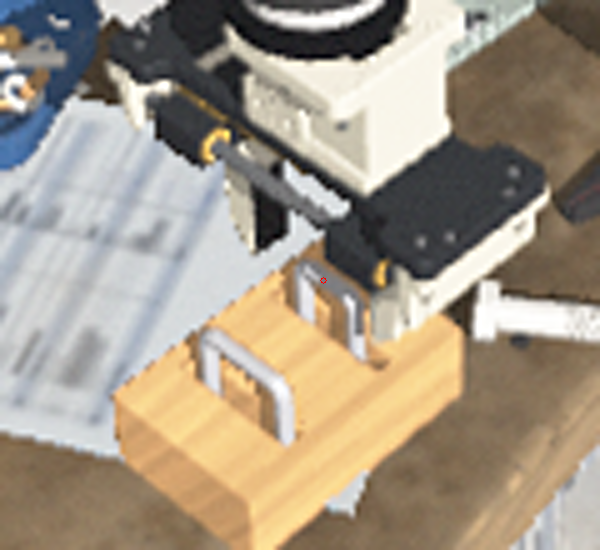

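The fingers, at (255,235) and (390,320), straddle the narrow bow, at (305,268)–(358,300), and are well centred. Lower and grip its legs.

Request:
carry_out(translation=[[0,0.001,0.008],[0,0,0.008],[0,0,0.002],[0,0,0],[0,0,0],[0,0,0],[0,0,0],[0,0,0],[0,0,0]], turn=[[0,0,0],[0,0,0],[0,0,0],[0,0,0],[0,0,0],[0,0,0],[0,0,0],[0,0,0],[0,0,0]], gripper=[-0.52,-0.52,-0.52,0.5,0.5,0.5,0.5,0.5,0.5], squeeze=45)

```text
time: 25.7
tool_pos: [0.4481, 0.2589, 0.0117]
tool_rot: [-3.142, -0.003, -0.16]
contact_force: [-1.0, -0.7, 1.0]
opening: 0.0385
```

Request:
carry_out(translation=[[0,0,-0.005],[0,0,-0.012],[0,0,-0.025],[0,0,-0.03],[0,0,-0.03],[0,0,-0.01]], turn=[[0,0,0],[0,0,0],[0,0,0],[0,0,0],[0,0,0.014],[0,0,0]], gripper=[0.5,0.5,0.5,0.5,0.5,0.5])

```text
time: 26.3
tool_pos: [0.4494, 0.2596, 0.1274]
tool_rot: [-3.138, -0.008, -0.174]
contact_force: [0.6, 0.1, -0.2]
opening: 0.0385
```

Run:
```python
from h import *
plan((.5709,.0336,.120),np.radians(-10),6)
```

```text
at [0.4494 0.2596 0.1274] [-3.138 -0.008 -0.174] F [ 0.6  0.1 -0.2] t 26.3 open 0.0385
shift [0.0265 0.0336 0.0013] turn [-0.0005 -0.0014  0.0001]
```

Request:
carry_out(translation=[[0.009,0.012,0],[0.021,0.027,0],[0.029,0.036,0],[0.029,0.036,0],[0.029,0.036,0],[0.023,0.029,0],[0.013,0.017,0],[0.006,0.0085,0],[0,0,0],[0,0,0]], turn=[[0,0,0],[0,0,0],[0,0,0],[0,0,0],[0,0,0],[0,0,0],[0,0,0],[0,0,0],[0,0,0],[0,0,0]], gripper=[0.5,0.5,0.5,0.5,0.5,0.5,0.5,0.5,0.5,0.5])

```text
time: 27.3
tool_pos: [0.5685, 0.0334, 0.1232]
tool_rot: [-3.142, -0.001, -0.174]
contact_force: [-0.5, 0.4, -1.2]
opening: 0.0383
```

Run:
```python
from h import *
C={n:read_camera(n) for n in("scene","top")}
plan((.5709,.0336,.100),np.radians(-10))
s=robot.observe();p=s["tool_pos"];zt=p[2]-.0017
for n,c in C.items():
    for k,z in(("bow",zt+.056),("ubolt",zt)):
        print(n,k,[(np.round(r["pixel"],1),round(r["score"],2),np.round(at_z(c,r["pixel"],z),4)[:2]) for r in nets.tip_of(c,k)[:2]])
np.savez("shot2.npz",**{n:C[n]["img"] for n in C})
np.save("p2.npy",p)
c=C["scene"]
for P in((0,0,0),(0,0,.056)):
    for sx in(-.016,.016):
        a=np.radians(-10); print("pred",np.round(proj(c,[p[0]+sx*np.cos(a),p[1]+sx*np.sin(a),zt+P[2]]),1))
A=cv2.resize(c["img"][120:220,215:315,::-1],(600,600),interpolation=cv2.INTER_CUBIC)
cv2.imwrite("pics/s9.png",A)
```

```text
at [0.5687 0.034  0.1238] [-3.142e+00 -2.000e-03 -1.730e-01] F [-0.3  0.1 -0.1] t 27.4 open 0.0385
shift [0.0022 0.     0.0238] turn [-0.0001 -0.0022  0.002 ]
scene bow [(array([228.5, 221. ]), 0.68, array([0.5084, 0.2314])), (array([260.6, 164.7]), 0.56, array([0.5711, 0.0235]))]
scene ubolt [(array([258.8, 185.5]), 0.62, array([0.5695, 0.0347]))]
top bow []
top ubolt []
pred [263.8 188.2]
pred [254.7 182.7]
pred [263.6 169.8]
pred [254.3 164.4]
```

View pics/s9.png

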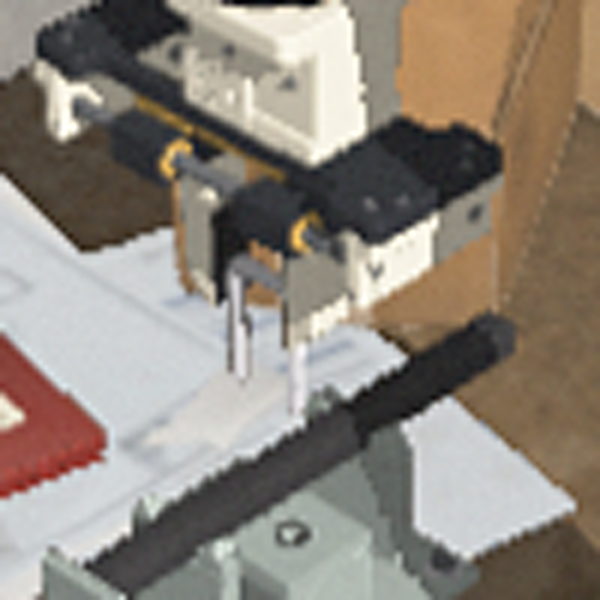

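The last picture shows the legs, with tips at about (255,183) and (264.7,188.7), hanging square above the bar. The near hole is at (263.8,208.8).

Run:
```python
from h import *
c=read_camera("scene"); t=read_camera("top")
h=at_z(c,(263.8,208.8),.052); print("near hole scene",h); 
g=[at_z(t,q,.052) for q in((296,185.3),(293.5,199.7),(295.6,185.2),(293.2,199.6))]; print(np.round(g,4))
T=[at_z(c,q,.122) for q in((255,182.7),(264.7,188.1))]; print("tips",np.round(T,4),np.mean(T,0))
plan((.5709,.0336,.100),np.radians(-10))
```

```text
near hole scene [0.55598458 0.03354194 0.052     ]
[[0.5863 0.0283 0.052 ]
 [0.5538 0.0338 0.052 ]
 [0.5866 0.0292 0.052 ]
 [0.554  0.0345 0.052 ]]
tips [[0.5841 0.0307 0.122 ]
 [0.5515 0.035  0.122 ]] [0.56776898 0.03284199 0.122     ]
at [0.5693 0.0334 0.1242] [ 3.142e+00 -3.000e-03 -1.730e-01] F [-0.2  1.4 -1.4] t 27.7 open 0.0383
shift [ 0.0014 -0.0004  0.0242] turn [ 0.     -0.0033  0.0014]
```

Request:
carry_out(translation=[[0.0024,0.0012,0.01],[0,0,0.013],[0,0,0.01],[0,0,0.004],[0,0,0.003],[0,0,0]], turn=[[0,-0.003,0.001],[0,0,0],[0,0,0],[0,0,0],[0,0,0],[0,0,0]], gripper=[0.5,0.5,0.5,0.5,0.5,0.5])

```text
time: 28.3
tool_pos: [0.5714, 0.0313, 0.0836]
tool_rot: [3.141, 0.001, -0.175]
contact_force: [0.6, 0.0, -1.1]
opening: 0.0381
```

Request:
carry_out(translation=[[0,0,0.003],[0,0,0.004],[0,0,0.004],[0,0,0.004],[0,0,0.004],[0,0,0]], turn=[[0,0,0],[0,0,0],[0,0,0],[0,0,0],[0,0,0],[0,0,0]], gripper=[0.5,0.5,0.5,0.5,0.5,0.5])

```text
time: 28.9
tool_pos: [0.5711, 0.0313, 0.0643]
tool_rot: [3.141, 0.001, -0.175]
contact_force: [-0.2, -0.6, -1.0]
opening: 0.0386
```

Request:
carry_out(translation=[[0,0,0.003],[0,0,0.003],[0,0,0.002],[0,0,0]], turn=[[0,0,0],[0,0,0],[0,0,0],[0,0,0]], gripper=[0.5,0.5,0.5,0.5])

```text
time: 29.3
tool_pos: [0.5714, 0.0313, 0.0567]
tool_rot: [3.141, 0.001, -0.175]
contact_force: [-0.0, 0.4, -0.8]
opening: 0.0383
```

Request:
carry_out(translation=[[0,0,0.001],[0,0,0.001],[0,0,0]], turn=[[0,0,0],[0,0,0],[0,0,0]], gripper=[0.5,0.5,0.5])

```text
time: 29.6
tool_pos: [0.5716, 0.0313, 0.0549]
tool_rot: [3.142, 0.0, -0.175]
contact_force: [0.0, -0.2, -1.3]
opening: 0.0387
```

Request:
carry_out(translation=[[0,0,0.001],[0,0,0.001],[0,0,0]], turn=[[0,0,0],[0,0,0],[0,0,0]], gripper=[0.5,0.5,0.5])

```text
time: 29.9
tool_pos: [0.5715, 0.0313, 0.0528]
tool_rot: [3.141, 0.0, -0.175]
contact_force: [0.3, -0.2, -0.2]
opening: 0.0387
```

Request:
carry_out(translation=[[0,0,0.001],[0,0,0]], turn=[[0,0,0],[0,0,0]], gripper=[0.5,0.5])

```text
time: 30.1
tool_pos: [0.5715, 0.0313, 0.0519]
tool_rot: [3.141, 0.0, -0.175]
contact_force: [-0.1, -0.2, -1.1]
opening: 0.0385
```

Request:
carry_out(translation=[[0,0,0.001],[0,0,0]], turn=[[0,0,0],[0,0,0]], gripper=[0.5,0.5])

```text
time: 30.3
tool_pos: [0.5715, 0.0313, 0.0509]
tool_rot: [3.141, 0.0, -0.175]
contact_force: [-0.0, -0.3, -0.3]
opening: 0.0383
```

Request:
carry_out(translation=[[0,0,0.001],[0,0,0]], turn=[[0,0,0],[0,0,0]], gripper=[0.5,0.5])

```text
time: 30.5
tool_pos: [0.5715, 0.0313, 0.0499]
tool_rot: [3.141, 0.0, -0.175]
contact_force: [-0.1, 0.3, -1.0]
opening: 0.0387
```

No contact 4 mm below the mouth height: the legs are in the holes. On into the bushes.

Request:
carry_out(translation=[[0,0,0.001],[0,0,0.001],[0,0,0]], turn=[[0,0,0],[0,0,0],[0,0,0]], gripper=[0.5,0.5,0.5])

```text
time: 30.8
tool_pos: [0.5716, 0.0313, 0.0479]
tool_rot: [3.141, 0.0, -0.175]
contact_force: [0.5, -0.2, -1.3]
opening: 0.0382
```

Request:
carry_out(translation=[[0,0,0.001],[0,0,0.001],[0,0,0]], turn=[[0,0,0],[0,0,0],[0,0,0]], gripper=[0.5,0.5,0.5])

```text
time: 31.1
tool_pos: [0.5719, 0.0313, 0.0461]
tool_rot: [3.142, -0.001, -0.175]
contact_force: [0.5, -0.1, 0.0]
opening: 0.0384
```

Request:
carry_out(translation=[[0,0,0.001],[0,0,0.001],[0,0,0]], turn=[[0,0,0],[0,0,0],[0,0,0]], gripper=[0.5,0.5,0.5])

```text
time: 31.4
tool_pos: [0.5719, 0.0312, 0.0439]
tool_rot: [3.142, -0.001, -0.175]
contact_force: [1.0, -0.8, 1.2]
opening: 0.0384
```

Request:
carry_out(translation=[[0,0,0.001],[0,0,0.001],[0,0,0]], turn=[[0,0,0],[0,0,0],[0,0,0]], gripper=[0.5,0.5,0.5])

```text
time: 31.7
tool_pos: [0.5716, 0.0313, 0.0418]
tool_rot: [3.141, -0.0, -0.175]
contact_force: [1.3, -0.1, 0.2]
opening: 0.0386
```

Request:
carry_out(translation=[[0,0,0.001],[0,0,0.001],[0,0,0]], turn=[[0,0,0],[0,0,0],[0,0,0]], gripper=[0.5,0.5,0.5])

```text
time: 32.0
tool_pos: [0.5715, 0.0313, 0.0398]
tool_rot: [3.141, 0.0, -0.175]
contact_force: [1.6, -0.4, 0.2]
opening: 0.0382
```

Request:
carry_out(translation=[[0,0,0.001],[0,0,0.001],[0,0,0]], turn=[[0,0,0],[0,0,0],[0,0,0]], gripper=[0.5,0.5,0.5])

```text
time: 32.3
tool_pos: [0.5715, 0.0313, 0.0378]
tool_rot: [3.141, 0.0, -0.175]
contact_force: [0.4, -0.2, -0.9]
opening: 0.0382
```

Run:
```python
from h import *
C={n:read_camera(n) for n in("scene","top")}
s=robot.observe();p=s["tool_pos"];zt=p[2]-.0017;c=C["scene"]
print(p,s["opening"],s["contact_force"],s["torque"])
a=np.radians(-10); u=np.array([np.cos(a),np.sin(a),0])
for z in(.0,.056,.064):
    print("pred",z,[np.round(proj(c,np.array([p[0],p[1],zt+z])+sx*u),1) for sx in(-.016,.016)])
print("pred bow",proj(c,[p[0],p[1],zt+.056]))
for k in("bow","ubolt","hole_a"): print(k,[(np.round(r["pixel"],1),round(r["score"],2)) for r in nets.tip_of(c,k)[:3]])
for k in("ubolt","bar","ubolt_wide"):
    for r in nets.regions_of(c,k)[:2]:
        ys,xs=np.nonzero(r["region"]); print(k,round(r["score"],2),r["pixel"],xs.min(),xs.max(),ys.min(),ys.max(),len(xs))
# grey dump around leg below the fingers
q=proj(c,np.array([p[0],p[1],zt+.02])-.016*u).round().astype(int); print("leg px",q)
g=c["img"].mean(2).astype(int); print(g[175:222,250:280:1][:, ::1][::2])
```

```text
[0.57148073 0.03130055 0.03775359] 0.03839615636921412 [ 0.45295619  0.58025178 -0.34911605] [-0.09814507 -0.23888512  0.06039055]
pred 0.0 [array([263.8, 213.7]), array([255.1, 208.1])]
pred 0.056 [array([263.6, 196.7]), array([254.7, 191.2])]
pred 0.064 [array([263.6, 194.2]), array([254.6, 188.8])]
pred bow [259.13469171 193.97172981]
bow [(array([260.7, 192.9]), 0.52), (array([230.4, 311. ]), 0.52)]
ubolt [(array([260. , 209.1]), 0.65), (array([272.1, 191.6]), 0.19)]
hole_a [(array([261., 202.]), 0.78), (array([271.8, 206.6]), 0.7), (array([228.9, 311.5]), 0.7)]
ubolt 0.46 [258.4, 194.8] 253 265 190 209 63
bar 0.88 [252.7, 205.2] 230 300 172 218 347
ubolt_wide 0.53 [225.2, 295.3] 220 238 285 307 139
leg px [264 208]
[[129 132 143 135 132 122  88  53  44  44  46  74  99 132 170 192 226 248
  246 184  86  48  51  55  59  57  61  57  58  58]
 [118 129 117 141 136 151 209 193 179  71  74  53  49  42  48  86 135  90
   51  52  53  54  58  57  59  60  57  56  58  58]
 [ 94 102 118 122 115 127 128 114  49  52  60  63  44  43  43  44  40  48
   52  53  58  58  54  61  57  55  61  61  54 
[... 1930 characters left out ...]
149 155 149 160 171 169
  169 172 169 171 175 182 178 180 158  95  95  96]
 [134 182 180 187 166 140 150 165 171 166 168 169 168 168 166 169 167 167
  169 177 182 182 178 180 181 183 189 140  94  99]
 [138 130 176 183 169 132 131 128 133 148 163 170 166 166 167 168 176 180
  180 183 184 181 180 182 179 181 187 166 166 146]
 [125 134 165 185 169  89 101 108 121 132 124 133 143 179 180 182 182 182
  185 180 183 182 181 182 181 182 186 170 169 171]
 [126 136 183 185 172  88  98 102  99 102 110 120 141 171 183 182 185 182
  181 181 182 182 182 182 179 184 182 167 170 169]
 [125 132 167 182 176 150 151  98 100  99 101 109 144 196 184 186 182 180
  182 179 179 183 184 183 179 172 169 175 189 153]]
```

The leg visibly runs into the near hole (bright column at col 263 ends at row ~210, the mouth). Continue with small steps.

Request:
carry_out(translation=[[0,0,0.001],[0,0,0.001],[0,0,0]], turn=[[0,0,0],[0,0,0],[0,0,0]], gripper=[0.5,0.5,0.5])

```text
time: 33.0
tool_pos: [0.5716, 0.0313, 0.036]
tool_rot: [3.142, -0.0, -0.175]
contact_force: [-0.1, -0.5, 1.3]
opening: 0.0384
```

Request:
carry_out(translation=[[0,0,0.001],[0,0,0.001],[0,0,0]], turn=[[0,0,0],[0,0,0],[0,0,0]], gripper=[0.5,0.5,0.5])

```text
time: 33.3
tool_pos: [0.5717, 0.0312, 0.0338]
tool_rot: [3.141, -0.0, -0.175]
contact_force: [1.3, -0.5, 0.7]
opening: 0.0385
```

Request:
carry_out(translation=[[0,0,0.001],[0,0,0.001],[0,0,0]], turn=[[0,0,0],[0,0,0],[0,0,0]], gripper=[0.5,0.5,0.5])

```text
time: 33.6
tool_pos: [0.5716, 0.0313, 0.0318]
tool_rot: [3.141, -0.0, -0.175]
contact_force: [0.7, -0.5, -0.4]
opening: 0.0386
```

Run:
```python
from h import *
c=read_camera("scene")
s=robot.observe();p=s["tool_pos"];zt=p[2]-.0017
print("pred bow",proj(c,[p[0],p[1],zt+.056]),"z",p[2])
for k in("bow","ubolt"): print(k,[(np.round(r["pixel"],1),round(r["score"],2)) for r in nets.tip_of(c,k)[:3]])
for r in nets.regions_of(c,"ubolt")[:2]:
    ys,xs=np.nonzero(r["region"]); print(round(r["score"],2),r["pixel"],xs.min(),xs.max(),ys.min(),ys.max(),len(xs))
g=c["img"].mean(2).astype(int); print(g[186:216,250:272])
```

```text
pred bow [259.1426311  195.77946969] z 0.0318031263256577
bow [(array([260.8, 192.6]), 0.39)]
ubolt []
0.68 [249.6, 221.9] 212 294 196 253 2278
0.57 [254.9, 195.1] 253 259 192 195 23
[[106  28  30  34  40  45  46  42  48  48  54  59  57  56  54  36  56  46
   36  42  55  57]
 [106  27  31  30  40  49  45  44  44  47  45  52  56  61 107 167  90  83
   34  42  48  46]
 [107  25  32  34  37  45  47  44  47  41  45  48  49  75 131 145  75  78
   42  32  45  48]
 [106  20  29  32  34  35  37  40  39  45  47  46  52 103 169 102  60  65
   65  52  77  43]
 [108  20  29  29  29  24  85 188  32  43  41  40  53 120 176  85  98  98
   65  62  91 115]
 [127  24  27  33  73 105 123 224 179  31  39  39  50 110 183 144  74 101
   82  65  74 108]
 [133  18  37  61 116 123 121 155 152 191 184  40  42  85 137 120 121 112
   93  64  63  96]
 [130  19  42  96 120 121 119 121 120 158 139  35  38  66 106 129 137 133
  123  87  56  97]
 [198  14  48 124 177 111 117 121 123 119 115 102  98 125 133 141 142 140
  139 127  96  99]
 [219  30  50 120 207 110 112 204 109 123 125 124 113 143 140 140 140 138
  137 
[... 1173 characters left out ...]
1  85 119 210 230 179 102 183
  167 166 170 167]
 [ 64  86 119 135 162 177 169 171 168 172 160  62 128 215 230 135  90 175
  165 168 168 167]
 [130 209 198 202 171 170 167 169 169 172 164 105  92 141 141 111 154 172
  169 169 168 170]
 [170 220 213 215 147 169 173 170 168 168 169 159 147 151 148 158 170 170
  170 168 171 173]
 [159 224 197 167 131 158 170 170 168 168 168 169 171 169 171 169 167 167
  166 170 174 179]
 [135 180 180 186 167 140 152 166 168 168 170 167 169 166 168 168 166 167
  171 175 181 182]
 [127 138 187 189 175 138 131 139 155 168 171 168 167 165 166 167 170 170
  180 183 182 180]
 [136 131 177 181 173 130 128 131 135 148 164 168 169 166 166 169 173 180
  183 182 182 182]]
```

Request:
carry_out(translation=[[0,0,0.001],[0,0,0.001],[0,0,0]], turn=[[0,0,0],[0,0,0],[0,0,0]], gripper=[0.5,0.5,0.5])

```text
time: 34.1
tool_pos: [0.5716, 0.0313, 0.0299]
tool_rot: [3.142, 0.0, -0.175]
contact_force: [1.1, -0.1, 0.4]
opening: 0.0389
```

Request:
carry_out(translation=[[0,0,0.001],[0,0,0.001],[0,0,0]], turn=[[0,0,0],[0,0,0],[0,0,0]], gripper=[0.5,0.5,0.5])

```text
time: 34.4
tool_pos: [0.5716, 0.0313, 0.0278]
tool_rot: [3.142, 0.0, -0.175]
contact_force: [0.4, -0.3, -0.2]
opening: 0.0387
```

Request:
carry_out(translation=[[0,0,0.001],[0,0,0]], turn=[[0,0,0],[0,0,0]], gripper=[0.5,0.5])

```text
time: 34.6
tool_pos: [0.5715, 0.0313, 0.0268]
tool_rot: [3.141, 0.0, -0.175]
contact_force: [1.1, 0.1, 0.7]
opening: 0.0388
```

Request:
carry_out(translation=[[0,0,0.001],[0,0,0.001],[0,0,0]], turn=[[0,0,0],[0,0,0],[0,0,0]], gripper=[0.5,0.5,0.5])

```text
time: 34.9
tool_pos: [0.5717, 0.0313, 0.0263]
tool_rot: [3.141, -0.001, -0.175]
contact_force: [-3.5, -0.0, 11.6]
opening: 0.0384
```

Request:
carry_out(translation=[[0,0,0.001],[0,0,0.001],[0,0,0]], turn=[[0,0,0],[0,0,0],[0,0,0]], gripper=[0.5,0.5,0.5])

```text
time: 35.2
tool_pos: [0.5719, 0.0312, 0.026]
tool_rot: [3.141, -0.002, -0.175]
contact_force: [-7.5, -0.6, 24.4]
opening: 0.0383
```

Run:
```python
from h import *
c=read_camera("scene")
s=robot.observe();p=s["tool_pos"];zt=p[2]-.0017
print("z",p[2],s["contact_force"],s["torque"])
for x in(-.016,0,.016): print(x,"bow top",proj(c,[p[0]+.985*x,p[1]-.17*x,zt+.064]),"bar top",proj(c,[p[0]+.985*x,p[1]-.17*x,.081]))
g=c["img"].mean(2).astype(int); print(g[184:216,250:272])
```

```text
z 0.026041009392500036 [-7.88283153e+00  2.12187756e-02  2.24028028e+01] [-0.10233607  1.2354682  -0.04547886]
-0.016 bow top [263.50000686 197.8034799 ] bar top [263.52731539 200.06711372]
0 bow top [259.01125699 195.04240402] bar top [259.05390576 197.30134448]
0.016 bow top [254.57880293 192.31595627] bar top [254.63640689 194.57014311]
[[131 100  99  88  83  70  50  50  58  57  57  59  53  32  39  45  43  43
   48  47  52  61]
 [137  84  71  57  61  53  58  58  54  57  56  57  62  53  48  35  41  43
   40  44  52  58]
 [112  46  38  42  48  49  54  56  58  59  57  57  60  57  56  34  33  36
   35  52  59  56]
 [106  22  21  29  40  47  52  48  52  55  58  54  55  56  54  38  33  37
   39  48  61  58]
 [107  26  30  32  38  47  50  47  47  53  57  61  57  55  52  48  55  46
   33  43  56  58]
 [109  25  33  33  32  46  44  46  42  47  50  53  55  62  82  89  91  82
   33  38  48  51]
 [104  21  30  33  38  45  48  44  45  45  44  44  49  89 155  78  79  80
   48  38  47  44]
 [106  27  29  31  34  39  36  42  42  43  51  43  47 110 187  91 101  67
   66  46  56  41]
 [108  20  26 
[... 1518 characters left out ...]
3  70 135 203 221 126 104 179
  170 166 169 171]
 [ 66  86 118 134 163 174 165 167 170 172 161  50 120 216 228  86  93 175
  165 167 166 167]
 [129 206 196 202 170 169 169 169 168 172 163 104  86 144 140 106 155 171
  169 167 170 168]
 [172 222 214 213 148 170 170 167 167 168 168 158 150 152 147 152 172 166
  169 169 171 169]
 [160 224 194 164 134 155 171 170 170 171 168 169 168 171 171 169 168 167
  164 168 175 181]
 [137 179 179 188 166 141 150 164 168 168 166 169 168 164 167 170 166 163
  169 173 179 187]
 [127 139 187 193 173 135 133 139 155 166 169 167 167 165 165 167 167 175
  180 182 184 184]
 [136 134 178 180 173 132 132 127 138 147 163 170 166 168 164 172 175 175
  179 181 181 183]]
```

The contact stiffens at reported 0.026, exactly where the bow should meet the bar (predicted 0.0267), and carries 22–24 N. Ease, release, rise, then check by touching the bow top with closed fingers (expected at reported ~0.052).

Request:
carry_out(translation=[[0,0,-0.001],[0,0,0],[0,0,0],[0,0,0],[0,0,0],[0,0,0]], turn=[[0,0,0],[0,0,0],[0,0,0],[0,0,0],[0,0,0],[0,0,0]], gripper=[0.5,-0.35,-0.35,-0.35,-0.35,-0.35])

```text
time: 35.85
tool_pos: [0.5714, 0.0313, 0.0236]
tool_rot: [3.141, 0.001, -0.175]
contact_force: [-0.3, -0.1, 0.3]
opening: 0.0617
```

Request:
carry_out(translation=[[0,0,-0.005],[0,0,-0.012],[0,0,-0.02],[0,0,-0.015],[0,0,-0.005],[0,0,0],[0,0,0],[0,0,0],[0,0,0],[0,0,0]], turn=[[0,0,0],[0,0,0],[0,0,0],[0,0,0],[0,0,0],[0,0,0],[0,0,0],[0,0,0],[0,0,0],[0,0,0]], gripper=[-0.35,-0.35,-0.35,-0.35,-0.35,1,1,1,1,1])

```text
time: 36.85
tool_pos: [0.5713, 0.0313, 0.0805]
tool_rot: [3.141, 0.001, -0.175]
contact_force: [-0.6, 0.7, 0.1]
opening: 0.0266
```

Run:
```python
from h import *
c=read_camera("scene")
plan((.5715,.0313,.055),np.radians(-10))
print("bow seated pred",proj(c,[.5717,.0313,.081]),"top",proj(c,[.5717,.0313,.089]))
for k in("bow","bar_center"): print(k,[(np.round(r["pixel"],1),round(r["score"],2)) for r in nets.tip_of(c,k)[:3]])
for k in("ubolt","bar"):
  for r in nets.regions_of(c,k)[:2]:
    ys,xs=np.nonzero(r["region"]); print(k,round(r["score"],2),r["pixel"],xs.min(),xs.max(),ys.min(),ys.max(),len(xs))
```

```text
at [0.5714 0.0313 0.0806] [ 3.141e+00  1.000e-03 -1.750e-01] F [-0.1  0.5 -0.3] t 36.9 open 0.0226
shift [ 0.0001 -0.      0.0256] turn [ 0.0002  0.0007 -0.0005]
bow seated pred [259.12792671 197.3486296 ] top [259.08170975 194.88605249]
bow [(array([258.4, 195.1]), 0.43)]
bar_center [(array([265.8, 193. ]), 0.71), (array([273.7, 190.3]), 0.68), (array([262.5, 191.6]), 0.68)]
ubolt 0.7 [266.9, 193.9] 229 300 172 219 684
bar 0.76 [266.1, 195.4] 231 300 172 218 590
bar 0.36 [226.7, 293.6] 220 238 285 307 168
```

Request:
carry_out(translation=[[0,0,0],[0,0,0.004],[0,0,0.008],[0,0,0.008],[0,0,0.0045],[0,0,0]], turn=[[0,0,0],[0,0,0],[0,0,0],[0,0,0],[0,0,0],[0,0,0]], gripper=[1,1,1,1,1,1])

```text
time: 37.7
tool_pos: [0.5709, 0.0313, 0.0553]
tool_rot: [3.141, 0.002, -0.175]
contact_force: [-0.0, 0.2, -0.9]
opening: 0.0004
```

Request:
carry_out(translation=[[0,0,0.001],[0,0,0.001],[0,0,0]], turn=[[0,0,0],[0,0,0],[0,0,0]], gripper=[1,1,1])

```text
time: 38.0
tool_pos: [0.5717, 0.0313, 0.0546]
tool_rot: [3.142, -0.0, -0.175]
contact_force: [-0.2, 0.2, 0.7]
opening: 0.0002
```

Request:
carry_out(translation=[[0,0,0.001],[0,0,0.001],[0,0,0]], turn=[[0,0,0],[0,0,0],[0,0,0]], gripper=[1,1,1])

```text
time: 38.3
tool_pos: [0.5715, 0.0313, 0.0524]
tool_rot: [3.141, 0.0, -0.175]
contact_force: [0.8, 1.0, -0.4]
opening: 0.0004
```

Request:
carry_out(translation=[[0,0,0.001],[0,0,0]], turn=[[0,0,0],[0,0,0]], gripper=[1,1])

```text
time: 38.5
tool_pos: [0.5717, 0.0313, 0.0516]
tool_rot: [3.142, -0.0, -0.175]
contact_force: [0.2, -0.6, 0.8]
opening: 0.0004
```

Request:
carry_out(translation=[[0,0,0.001],[0,0,0]], turn=[[0,0,0],[0,0,0]], gripper=[1,1])

```text
time: 38.7
tool_pos: [0.5719, 0.0313, 0.0513]
tool_rot: [3.142, -0.001, -0.175]
contact_force: [-1.6, -0.1, 5.5]
opening: 0.0006
```

Request:
carry_out(translation=[[0,0,0.001],[0,0,0]], turn=[[0,0,0],[0,0,0]], gripper=[1,1])

```text
time: 38.9
tool_pos: [0.5721, 0.0313, 0.051]
tool_rot: [-3.142, -0.002, -0.175]
contact_force: [-2.4, -0.6, 10.9]
opening: 0.0004
```

The bow top is found at reported 0.0514, i.e. about 88–89 mm true: home. A firm final press to about 20 N, then retreat.

Request:
carry_out(translation=[[0,0,0.001],[0,0,0.001],[0,0,0]], turn=[[0,0,0],[0,0,0],[0,0,0]], gripper=[1,1,1])

```text
time: 39.2
tool_pos: [0.5724, 0.0312, 0.0505]
tool_rot: [-3.142, -0.003, -0.175]
contact_force: [-6.7, 0.2, 20.7]
opening: 0.0006
```

Request:
carry_out(translation=[[0,0,-0.005],[0,0,-0.015],[0,0,-0.03],[0,0,-0.03],[0,0,-0.01],[-0.03,0.03,0],[-0.03,0.04,0],[-0.03,0.04,0],[-0.03,0.04,0],[-0.02,0.03,0]], turn=[[0,0,0],[0,0,0],[0,0,0],[0,0,0],[0,0,0],[0,0,0],[0,0,0],[0,0,0],[0,0,0],[0,0,0]], gripper=[1,1,1,1,1,1,1,1,1,1])

```text
time: 40.2
tool_pos: [0.3997, -0.1224, 0.1368]
tool_rot: [-3.142, 0.002, -0.175]
contact_force: [0.5, -0.6, 0.3]
opening: 0.0003
```

Run:
```python
from h import *
C={n:read_camera(n) for n in("scene","top")}; O=np.load("shot.npz")
c=C["scene"]; print(robot.observe()["tool_pos"])
for n,z in(("scene",0),("top",.0725)):
    for k in("bar","ubolt"):
        for r in nets.regions_of(C[n],k)[:1]: print(n,k,round(r["score"],2),np.round(r["pixel"],1),rect(C[n],r["region"],.0725 if k=="bar" else .089))
    print(n,[(np.round(at_z(C[n],r["pixel"],.081),4)[:2],round(r["score"],2)) for r in nets.tip_of(C[n],"bow")[:2]])
t=C["top"]; 
for k in(-.016,.016): print("bow end pred",proj(t,[.5717+.985*k,.0313-.174*k,.089]))
d=np.abs(t["img"].astype(int)-O["top"].astype(int)).max(2)
print("changed top stand: cols 245-345 rows 170-215"); ys,xs=np.nonzero(d[165:220,240:345]>40); print(np.c_[xs+240,ys+165][:80].tolist())
cv2.imwrite("pics/s10.png",cv2.resize(t["img"][170:215,235:335,::-1],(800,360)))
```

```text
[ 0.3994347  -0.12347539  0.13694711]
scene bar 0.91 [269.8 196. ] [569.   -2.3 250.2  33.8  80.3]
scene ubolt 0.16 [252.1 222.7] [530.2 104.4 223.3 136.4  79. ]
scene [(array([0.5737, 0.0206]), 0.63)]
top bar 0.65 [307.9 193.2] [565.4   7.1 250.9  22.9  80.5]
top ubolt 0.45 [294.6 190. ] [568.7  32.3  37.6   7.8 170.7]
top [(array([0.574 , 0.0366]), 0.39)]
bow end pred [293.571439   197.32572228]
bow end pred [296.16202893 182.86025537]
changed top stand: cols 245-345 rows 170-215
[[295, 183], [296, 183], [297, 183], [294, 184], [295, 184], [294, 185], [295, 185], [296, 185], [293, 186], [294, 186], [295, 186], [296, 186], [293, 187], [294, 187], [295, 187], [296, 187], [293, 188], [294, 188], [295, 188], [296, 188], [293, 189], [294, 189], [295, 189], [296, 189], [293, 190], [294, 190], [295, 190], [296, 190], [293, 191], [294, 191], [295, 191], [296, 191], [292, 192], [293, 192], [294, 192], [295, 192], [292, 193], [293, 193], [294, 193], [295, 193], [292, 194], [293, 194], [294, 194], [295, 194], [293, 195], [294, 195], [295, 195], [292, 196], [293, 196], [294, 196], [295, 196], [296, 196], [297, 196], [292, 197], [293, 197], [294, 197], [296, 197], [291, 198], [292, 198], [293, 198], [294, 198], [291, 199], [292, 199], [293, 199], [294, 199], [291, 200], [292, 200], [293, 200], [294, 200], [292, 201], [293, 201], [326, 206], [325, 207], [324, 208], [325, 208], [324, 209], [325, 209], [323, 210], [324, 210], [323, 211]]
```

```bash
python3 -c "
from cell import robot
s=robot.observe();print(s['time'],s['contact_force']);print(robot.hand_in())"
```

```text
40.6 [-0.05257477 -1.3462272   0.06639721]
the job is handed in; nothing more can be done
None
```

I laid the bar in both notches, slid it to the stop plate and released it. I then passed the narrow U-bolt over it into both bridge holes, pushed it home, and handed the job in at 40.6 s. I saw no sign of failure, but never felt the grip of the bushes.

**Bar grasp:** The first grasps closed on nothing, because reported TCP heights read about 37 mm lower than the fingertips actually are. I found this by touching the bar's top with up to 30 N, then corrected for it. The bar's seating height and the bow's seating height later agreed with that correction.

**Bar on the stop:** The bar met the stop with the force rising to 21 N and no further movement. I released it while it was still pressed there.

**U-bolt fit:**
- **Pressing:** The bow met the bar within 1 mm of the expected height and was pressed to about 24 N. After release I touched its top at about 88–89 mm (89 expected), then pressed it once more to about 21 N.
- **Bush resistance:** I expected to feel 5–15 N going in, but felt only 1–2 N until the bow bore on the bar. The camera showed the near leg entering its hole. The far leg was hidden behind the bar, so I infer it is in its hole from the final height.

**Final check:** Comparing the top images from before and after, only the bow and an arm shadow had changed. The bar and bridge plate had not visibly moved. I could not look at the final picture myself because the 12-picture limit was reached, so this rests on pixel and network measurements.

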